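Line up slide cartons with a straightedge on the row board

TASK

Make a true row of the slide cartons on the board. Take the flanged straightedge from its rubber rest pad, lay it on the board with its flanged long edge flush against the rail all along, and push it along the rail until you feel it seat against the end stop; then lay every slide carton flat on the board with a long side flush against the straightedge's near edge, none projecting past its ends. When all lie flush, take the straightedge away and lay it back on the middle of its pad, leaving the cartons in their straight row; leave the other things on the bench alone.

Things in the scene. Friction and masses are not known exactly. Their poses are not given: they have to be found in the camera images.
- row_board: fixed grey board on the bench, origin at bench level; its top is 10 mm above its origin. Plate reaches from x -30 to +80 mm and y -180 to +180 mm in its frame; a 6 mm high aluminium rail, 16 mm wide, runs along its far (+x) edge, parallel to y
- rail_mid (a point): point on the board at the foot of the rail's near face, mid-length, at the height of the board's top; y runs along the rail, +x points into the rail (away from the robot), z up; axes as the board's
- stop_face (a point): middle of the working face of the fixed black end stop (36 x 15 mm, 8 mm high) that stands on the board near the rail's left (+y) end, 4 mm above the board's top; the face looks to -y along the rail, axes as the board's; its place along the rail varies by some cm. The centre of its face is 20 mm on the near side of the rail's face
- end_stop: the fixed end stop; origin at its foot on the board, in the plane of its working face, 4 mm below stop_face
- straightedge: steel straightedge, 0.35 kg: a flat blade 50 mm wide (x) and 280 mm long (y), 6 mm thick, with an upright flange 10 mm thick along the whole of its far (+x) edge, 32 mm high over all (26 mm above the blade). Its flange edge (x = +25 mm) goes against the rail, its plain edge (x = -25 mm) faces the robot. Origin at the middle of the blade's underside. Grasp it across the flange, from above
- blade_mid (a point): middle of the blade's underside (the straightedge's origin, with its axes)
- flange_mid (a point): centre of the straightedge's flange, the place to grasp (across x, 10 mm), at x +20, z +19 mm in its frame
- edge_left (a point): left (+y) end of the flanged edge of the straightedge, at x +25, y +140, z +3 mm in its frame: on the face that goes against the rail, and at the end that goes against the stop
- edge_right (a point): the other end of the flanged edge, at x +25, y -140, z +3 mm in its frame
- rest_mid (a point): centre of the top of the fixed black rubber rest pad (66 x 290 mm, 4 mm high), on which the straightedge lies at the start; pad's y is its long direction, along which the straightedge lies. Behind the pad a microscope stands on the bench; its eyepieces reach out towards the robot to x = 0.54 m, between y = -0.17 and -0.05 m, 0.33 to 0.42 m above the bench: keep the wrist and arm clear of them
- carton_1_mid (a point): centre of carton_1 (14 mm above its underside): carton of slides, a box 30 x 80 x 28 mm (x, y, z) lying flat, 28 mm high, about 55 g, may be absent (two or three are there). Grasp across its 30 mm width
- carton_2_mid (a point): centre of carton_2 (14 mm above its underside): carton of slides, a box 30 x 80 x 28 mm (x, y, z) lying flat, 28 mm high, about 55 g, may be absent (two or three are there). Grasp across its 30 mm width
- carton_3_mid (a point): centre of carton_3 (14 mm above its underside): carton of slides, a box 30 x 80 x 28 mm (x, y, z) lying flat, 28 mm high, about 55 g, may be absent (two or three are there). Grasp across its 30 mm width
- carton_1: carton_1, origin at its underside, 1 mm in x from its centre; axes as above
- carton_2: carton_2, origin at its underside, 1 mm in x from its centre; axes as above
- carton_3: carton_3, origin at its underside, 1 mm in x from its centre; axes as above
- petri: bystander: petri dish with lid, 90 mm across, 16 mm high, origin at its underside
- kitchen_timer: bystander: timer, 62 x 66 x 21 mm high, origin at its underside
- oil_bottle: bystander: small dropper bottle with white cap, 28 mm across, 71 mm high, origin at its underside
Things that resemble listed ones, but are neither listed nor needed, are in the scene too. What is shaped like the carton_3 but blue or purple is not meant.

How it is judged:
By the outcome, as a careful person would: the job done as asked, in the order asked, and still so for the second after the job is handed in, with the robot touching nothing.
Of carton_1, carton_2, carton_3 only 2 to 3 are there at a start; the rules pass over those that are not, and their reading is None.
At some moment in a run one of carton_1, carton_2, carton_3 may be knocked a few centimetres aside while the robot is not near it.
Once in a run the grip may slacken for a moment while it holds something.
It also fails if it takes over 210 s, if anything falls off the work surface, if the arm or the gripper's body presses on something with over 40 N, if the wrist force passes 120 N, or if a joint passes its speed limit or range.

ROBOT

A 7-joint arm with a two-finger parallel gripper is mounted at the origin on a cart in front of the work surface, level with it; the furniture and walls round the work are solid. World frame = base frame: x ahead of the robot, y to its left, z up, the work surface at z = 0. Lengths are in m, angles in rad, forces in N, time in s.
With the tool pointing down it reaches from about 0.425 to 0.825 m from the base axis. Payload 3.6 kg.
Tool frame: the origin (TCP) lies midway between the tips of the shut fingers; the grasp point (between the pads) lies 19 mm behind it; z points along the fingers, y is the line along which they close (so a half turn about z gives the same grasp; the last joint's range is limited). The gripper opens to 85 mm and grips with 20 to 120 N. Pads are 22 mm wide; open, the fingers measure 114 mm over their backs; the gripper's body (76 mm by 85 mm) begins 54 mm behind the grasp point. The pads swing forward as they close: fully open they stand 13 mm farther back than shut.
Start: joints at [-1.3, 0.615, -0.013, 1.423, 0.008, 1.103, -0.04], TCP at [0.19, 0.622, 0.231] pointing down, gripper open.
Joint ranges: [-3.12, 3.12], [-0.3, 2.06], [-1.34, 1.32], [0.26, 2.42], [-1.36, 4.5], [0.01, 1.98], [-2.84, 2.84]. Speed limits (rad/s): [2.79, 2.79, 3.14, 3.14, 3.14, 3.14, 3.14].

INTERFACE

Orientations are given as a unit quaternion [x, y, z, w].
In Python, from rig import arm gives the robot as it stands.
- The arm moves only by the tool send_rows, never from a script. Its argument "deltas" is a list of rows, each a list of 6 numbers: the shift along the tool's x, y, z in mm, then the turn, a rotation vector about the tool's x, y, z in rad. A call has exactly 10 rows; each row is the pose to reach, as a shift and turn from the pose commanded when the call began, along the tool's axes at that moment; what a row does not reach only later rows make up. A row lasts 1/10 s, in which the tool goes at most 50 mm and 8.59 degrees, less where a joint would pass 70% of its speed; a pose out of reach is approached as far as the arm can. A call with a gripper value outside its range is refused whole. "grip" is the closure, from -1 (fully open) to 1 (shut), set as the call begins (left out, the last holds). The fingers move at their own pace and stop on an object; "newtons" is the grip in N (left out, the last holds). Time passes only in rows, so rows that repeat a pose let the fingers close, or fill a call up. It gives the time, the measured TCP pose, the force, the opening and the grip force at its end, in the units of the state.
- arm.observe(): the state, without advancing time (a new reading comes with each control period).
- arm.read_camera(name): name is "scene" or "side" or "wrist"; returns a dict with "img" (400x640x3 uint8, red, green, blue), "depth" (400x640 float32, m along the optical axis (not along the pixel's ray), 0 where there is no reading), "mtx" (3x3 intrinsics, pixels), "rvec" (rotation vector, rad) and "tvec" (3), from world to camera coordinates, as OpenCV has them. Camera axes: x right, y down, z forward; pixel columns grow to the right and rows downward; lengths in m; the calibration is good to about 2 mm. A picture is of the moment at which its call begins.
- arm.close_job(): hands the job in; it is judged then, once.
The state is a dict: "t": time; "joint_positions": joint angles; "qvel": joint speeds; "joint_efforts": joint torques, N m; "ee_pos": TCP position; "eef_rot": TCP orientation; "force": force on the tool from outside, world axes, zero at the start; "ft_torque": the same for the moment, N m; "opening": opening from 0.0 (shut) to 1.0 (fully open); "grasp_force": force on a finger pad.
Only numpy, scipy, OpenCV 4.12 (cv2) and the standard library are available. Lean on these libraries where they do the work, as an engineer would, in place of code of your own. Each camera call takes 0.05 s, during which the arm holds its last target. There are 200 camera calls.

## Working session

There is one attempt and no reset: what is moved stays moved. The work goes in short steps, Python scripts to look and compute and a tool call to move; the robot and the scene stay as the last step left them, time stands still between calls to the robot, and variables do not carry over. Pictures are saved under pics/ and viewed, at most 14 in all, crops included, and the job is handed in when it is done.

Besides the shell and the picture viewer there is one more tool, called after ">>>" in YAML: its name, and indented under it one key for each argument. send_rows: Moves the arm, as the interface text tells. Its arguments: {"type":"object","properties":{"deltas":{"type":"array"},"grip":{"type":"number"},"newtons":{"type":"number"}},"required":["deltas"]}

```bash
mkdir -p pics; ls; cat > h.py <<'E'
import numpy as np, cv2
from scipy.spatial.transform import Rotation as R
from rig import arm
def shot(name,fn=None):
    c=arm.read_camera(name)
    c['R']=cv2.Rodrigues(np.array(c['rvec'],float))[0]; c['t']=np.array(c['tvec'],float).ravel(); c['mtx']=np.array(c['mtx'])
    if fn: cv2.imwrite('pics/'+fn+'.png',c['img'][:,:,::-1])
    np.savez('pics/'+(fn or name)+'.npz',**{k:c[k] for k in('img','depth','mtx','R','t')})
    return c
def load(fn): return dict(np.load('pics/'+fn+'.npz'))
def cloud(c):
    h,w=c['depth'].shape; u,v=np.meshgrid(np.arange(w),np.arange(h)); z=c['depth']
    K=c['mtx']; p=np.stack([(u-K[0,2])/K[0,0]*z,(v-K[1,2])/K[1,1]*z,z],-1)
    return (p-c['t'])@c['R']
def onplane(c,u,v,z):
    K=c['mtx']; d=np.array([(u-K[0,2])/K[0,0],(v-K[1,2])/K[1,1],1])@c['R']; o=-c['R'].T@c['t']
    return o+d*(z-o[2])/d[2]
def proj(c,p):
    q=c['mtx']@(c['R']@np.array(p)+c['t']); return q[:2]/q[2]
E
python3 - <<'E'
from h import *
a=shot('scene','s0');b=shot('side','d0')
for c in(a,b): print((-c['R'].T@c['t']).round(3),c['mtx'][0,0])
s=arm.observe();print(s)
E
```

```text
pics
[-0.094 -0.257  0.77 ] 379.34172133600873
[0.41  1.063 0.629] 399.0817449154119
{'t': 0.1, 'joint_positions': array([-1.30046408,  0.61585821, -0.01261558,  1.42476753,  0.00809641,
        1.10338253, -0.04041231]), 'qvel': array([ 0.0018067 , -0.00214513,  0.00076965, -0.00464838,  0.00016843,
        0.00243434, -0.0004522 ]), 'joint_efforts': array([ 1.35985672e-03, -4.70386648e+01,  2.60274019e-01, -1.71571076e+01,
        1.00308121e-02,  5.90318756e-03, -6.89833769e-06]), 'ee_pos': array([0.18990529, 0.62091277, 0.23022123]), 'eef_rot': array([ 1.47846538e-01,  9.89009607e-01, -1.17174979e-03, -1.61255030e-04]), 'force': array([-0.41664336,  0.07011406, -0.47203267]), 'ft_torque': array([-0.04551616,  0.01694962, -0.04313575]), 'grasp_force': 0.0, 'opening': 1.0027317123479123}
```

View pics/s0.png

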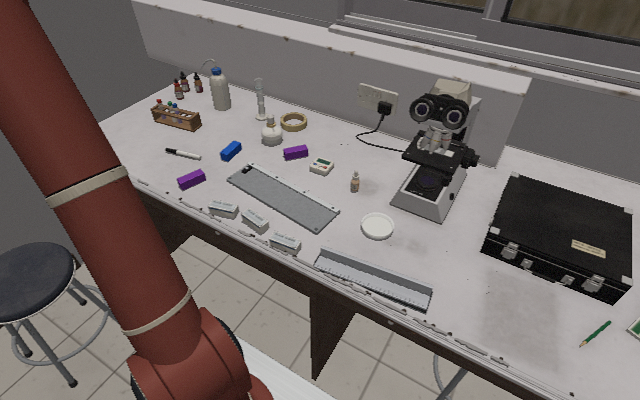

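View pics/d0.png

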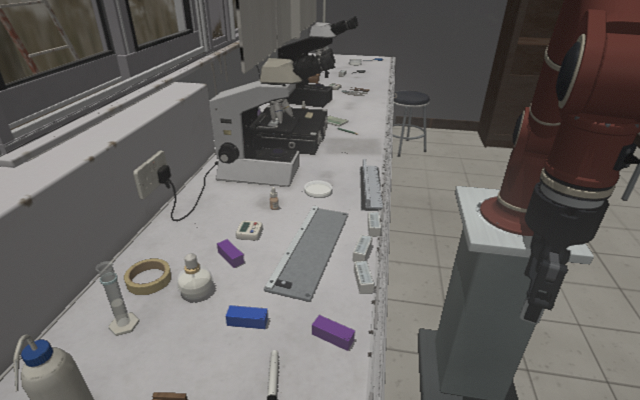

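The scene view shows three white/grey cartons at (222,209), (255,219) and (285,242). The look-alikes are blue or purple: (231,150), (296,152), (191,179). The straightedge on its pad is at (373,278), the board at (283,197), and the black stop near (247,169). Next come the cloud measurements and an enlarged crop.

```bash
python3 - <<'E'
from h import *
a=load('s0');b=load('d0')
P=cloud(a);Q=cloud(b)
for n,C,pts in(('s',P,[(222,207),(255,216),(285,239),(373,278),(283,197),(247,169),(377,225),(355,175),(322,165)]),('d',Q,[(363,275),(363,247),(373,223),(372,185),(310,250)])):
  for u,v in pts: print(n,u,v,C[v,u].round(3))
i=a['img'][:,:,::-1]
A=cv2.resize(i[155:260,195:355],None,fx=5,fy=5,interpolation=cv2.INTER_CUBIC)
cv2.imwrite('pics/c1.png',A)
# plain height map top view combined (1 mm/px): x 0.35..0.85, y -.35...45
E
```

```text
s 222 207 [0.41  0.357 0.029]
s 255 216 [0.43  0.257 0.029]
s 285 239 [0.407 0.143 0.026]
s 373 278 [ 0.428 -0.098  0.009]
s 283 197 [0.548 0.25  0.009]
s 247 169 [0.585 0.411 0.021]
s 377 225 [ 0.585 -0.035  0.015]
s 355 175 [0.697 0.093 0.055]
s 322 165 [0.728 0.223 0.018]
d 363 275 [0.416 0.376 0.03 ]
d 363 247 [0.423 0.271 0.028]
d 373 223 [0.405 0.163 0.029]
d 372 185 [ 0.419 -0.084  0.011]
d 310 250 [0.554 0.283 0.008]
```

View pics/c1.png

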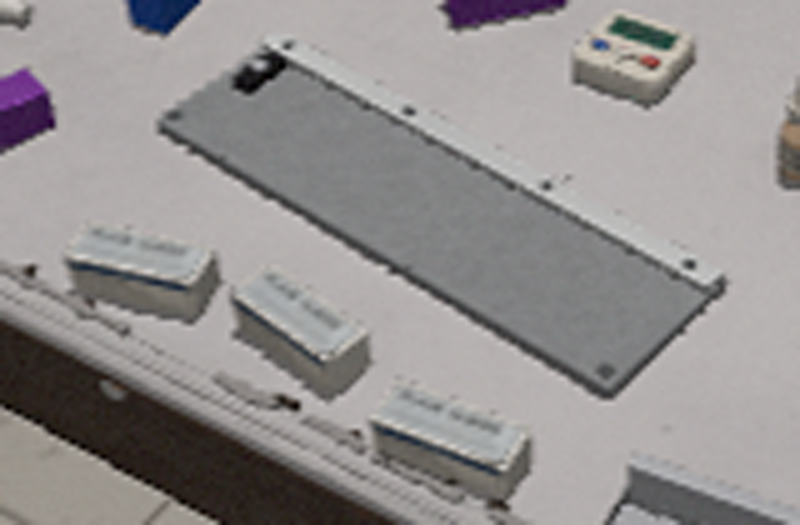

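The crop shows three white labelled slide cartons, at crop (140,265), (300,330) and (450,440). It also shows the rail along the board's far edge and the stop at (260,68). The white cartons are the ones meant; the same-shaped boxes are blue or purple. Now to fit them.

```bash
cat >> h.py <<'E'
def rect(pts):
    (cx,cy),(w,h),a=cv2.minAreaRect((pts[:,:2]*1000).astype(np.float32))
    if w<h: w,h,a=h,w,a+90   # a: direction of long axis
    a=(a+90)%180-90
    return np.round([cx,cy,w,h,a],1), round(float(np.median(pts[:,2]))*1000,1), len(pts)
def sel(P,x0,x1,y0,y1,z0,z1):
    m=(P[...,0]>x0)&(P[...,0]<x1)&(P[...,1]>y0)&(P[...,1]<y1)&(P[...,2]>z0)&(P[...,2]<z1); return P[m]
E
python3 - <<'E'
from h import *
for n in('s0','d0'):
  P=cloud(load(n))
  for nm,b in dict(c1=(.36,.47,.30,.42,.022,.035),c2=(.36,.47,.205,.31,.022,.035),c3=(.36,.46,.09,.20,.022,.035),board=(.46,.66,.05,.47,.006,.0125),rail=(.5,.66,.05,.47,.0135,.0175),stop=(.54,.62,.37,.45,.0155,.022),se=(.36,.5,-.26,.07,.02,.036),blade=(.36,.5,-.26,.07,.007,.013)).items():
    q=sel(P,*b)
    if len(q)>5: print(n,nm,*rect(q))
E
```

```text
s0 c1 [417.2 363.8  80.4  34.7 -74.8] 27.2 247
s0 c2 [426.4 258.8  81.   33.4  81.5] 27.3 267
s0 c3 [404.1 143.2  80.7  33.9 -80.9] 27.5 316
s0 board [551.9 265.3 361.3 107.4  83.5] 9.3 2597
s0 rail [563.3 265.  354.5  88.3  82.8] 15.5 422
s0 stop [595.9 401.6  64.8  46.9 -87.8] 17.0 57
s0 se [442.9 -89.8 279.9  14.7 -83.1] 31.7 734
s0 blade [404.  -82.3 304.2  73.4 -83.9] 9.4 1785
d0 c1 [416.6 352.3 102.7  32.6 -75.7] 28.3 356
d0 c2 [424.4 259.   82.4  31.   78.9] 28.1 265
d0 c3 [401.8 144.2  80.6  31.7 -83. ] 28.2 206
d0 board [553.6 265.7 362.9 110.4  82.9] 9.9 3217
d0 rail [561.9 264.1 358.9  87.6  82.2] 15.8 556
d0 stop [598.9 400.9  65.2  51.  -77.1] 17.1 158
d0 se [440.1 -88.7 277.7  10.2 -83.8] 34.3 103
d0 blade [409.3 -86.3 300.4  70.7 -83.7] 10.0 492
```

```bash
cat >> h.py <<'E'
def Rt(yaw):
    a=np.radians(yaw); y=np.array([np.cos(a),np.sin(a),0]); z=np.array([0,0,-1.]); return R.from_matrix(np.stack([np.cross(y,z),y,z],1))
def plan(*wps, start=None):
    "waypoints (x,y,z mm, yaw deg of tool y) -> tool-frame deltas, one after another"
    s=arm.observe()
    p,r=(np.array(s['ee_pos'])*1000,R.from_quat(s['eef_rot'])) if start is None else (np.array(start[:3],float),Rt(start[3]))
    for w in wps:
        q=np.array(w[:3],float); t=Rt(w[3])
        print(np.r_[(r.inv().apply(q-p)).round(1),(r.inv()*t).as_rotvec().round(4)].tolist()); p,r=q,t
def st():
    s=arm.observe(); r=R.from_quat(s['eef_rot']).as_matrix()
    print('t',round(s['t'],2),'pos',(np.array(s['ee_pos'])*1000).round(1),'yaw',round(np.degrees(np.arctan2(r[1,1],r[0,1])),2),'tilt',r[:2,2].round(3),'F',np.round(s['force'],1),'open',round(s['opening'],3),'gf',round(float(s['grasp_force']),1))
E
python3 - <<'E'
from h import *
st();plan((420,360,270,40),(440,-90,250,6.5))
E
```

```text
t 0.1 pos [189.9 620.9 230.2] yaw 73.0 tilt [-0.001 -0.002] F [-0.4  0.1 -0.5] open 1.003 gf 0.0
[-296.3, -182.3, -39.3, -0.0023, 0.0007, 0.5759]
[-357.6, -273.9, 20.0, 0.0, 0.0, 0.5847]
```

>>> send_rows:
  deltas:
    - [-37, -23, -5, 0, 0, 0.072]
    - [-74, -46, -10, 0, 0, 0.144]
    - [-111, -69, -15, 0, 0, 0.216]
    - [-148, -92, -20, 0, 0, 0.288]
    - [-185, -114, -25, 0, 0, 0.36]
    - [-222, -137, -30, 0, 0, 0.432]
    - [-259, -160, -35, 0, 0, 0.504]
    - [-296, -182, -39, -0.002, 0, 0.576]
    - [-296, -182, -39, -0.002, 0, 0.576]
    - [-296, -182, -39, -0.002, 0, 0.576]
  grip: -1

```text
t: 1.1
ee_pos: [0.4205, 0.3599, 0.2701]
eef_rot: [0.424, 0.906, 0.001, -0.0]
force: [-0.7, 0.2, 0.1]
opening: 0.996
grasp_force: 0.0
```

>>> send_rows:
  deltas:
    - [-40, -30, 2, 0, 0, 0.065]
    - [-80, -61, 4, 0, 0, 0.13]
    - [-119, -91, 7, 0, 0, 0.195]
    - [-159, -122, 9, 0, 0, 0.26]
    - [-199, -152, 11, 0, 0, 0.325]
    - [-238, -183, 13, 0, 0, 0.39]
    - [-278, -213, 16, 0, 0, 0.455]
    - [-318, -243, 18, 0, 0, 0.52]
    - [-358, -274, 20, 0, 0, 0.585]
    - [-358, -274, 20, 0, 0, 0.585]

```text
t: 2.1
ee_pos: [0.4396, -0.0953, 0.2497]
eef_rot: [0.67, 0.742, -0.0, 0.001]
force: [0.4, 0.1, 0.3]
opening: 1.004
grasp_force: 0.0
```

```bash
python3 - <<'E'
from h import *
st(); c=shot('wrist','w1'); P=cloud(c)
for nm,b in dict(se=(.36,.5,-.26,.07,.02,.04),blade=(.36,.5,-.26,.07,.0075,.0135),pad=(.36,.5,-.26,.07,.002,.006)).items():
    q=sel(P,*b)
    if len(q)>5: print(nm,*rect(q))
st()
E
```

```text
t 2.1 pos [439.6 -95.3 249.7] yaw 5.89 tilt [ 0.001 -0.002] F [0.4 0.1 0.3] open 1.004 gf 0.0
se [442.2 -91.  279.1   9.4 -83.7] 36.1 2342
blade [406.4 -94.8 279.8  62.4 -83.6] 10.2 8301
pad [429.9 -94.9 329.7 139.4  89.9] 4.1 5693
t 2.15 pos [439.9 -91.5 249.4] yaw 6.21 tilt [0.001 0.001] F [-0.2 -0.1 -0.4] open 0.998 gf 0.0
```

View pics/w1.png

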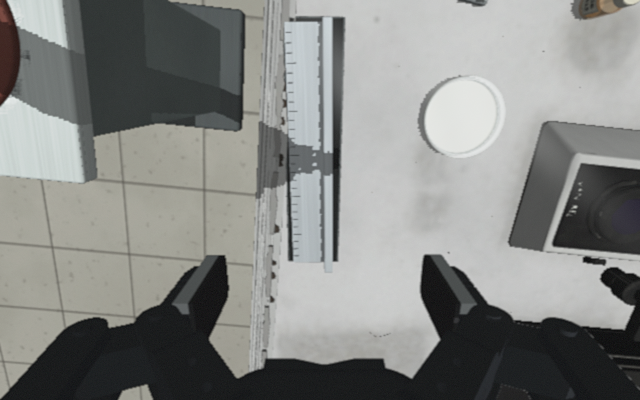

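The wrist view shows the straightedge with its flange along column 328 (rows 17–272). Its flange top is at 36 mm and its blade at 10 mm, as expected, and the dark pad edge shows on its far side. I'll partly close the gripper and descend.

```bash
python3 - <<'E'
from h import *
st();plan((442,-90,60,6.3),(442,-90,13,6.3))
E
```

```text
t 2.15 pos [439.9 -91.5 249.4] yaw 6.21 tilt [0.001 0.001] F [-0.2 -0.1 -0.4] open 0.998 gf 0.0
[1.1, 2.2, 189.4, 0.0006, -0.0007, -0.0015]
[0.0, 0.0, 47.0, 0.0, 0.0, 0.0]
```

>>> send_rows:
  deltas:
    - [1, 2, 30, 0, 0, 0]
    - [1, 2, 60, 0, 0, 0]
    - [1, 2, 90, 0, 0, 0]
    - [1, 2, 120, 0, 0, 0]
    - [1, 2, 145, 0, 0, 0]
    - [1, 2, 165, 0, 0, 0]
    - [1, 2, 180, 0, 0, 0]
    - [1, 2, 189, 0, 0, 0]
    - [1, 2, 189, 0, 0, 0]
    - [1, 2, 189, 0, 0, 0]
  grip: 0.2

```text
t: 3.15
ee_pos: [0.4427, -0.0868, 0.0608]
eef_rot: [0.665, 0.747, 0.001, -0.0]
force: [-0.3, 0.9, -0.7]
opening: 0.4
grasp_force: 0.0
```

>>> send_rows:
  deltas:
    - [0, 0, 8, 0, 0, 0]
    - [0, 0, 16, 0, 0, 0]
    - [0, 0, 24, 0, 0, 0]
    - [0, 0, 32, 0, 0, 0]
    - [0, 0, 40, 0, 0, 0]
    - [0, 0, 47, 0, 0, 0]
    - [0, 0, 47, 0, 0, 0]
    - [0, 0, 47, 0, 0, 0]
    - [0, 0, 47, 0, 0, 0]
    - [0, 0, 47, 0, 0, 0]

```text
t: 4.15
ee_pos: [0.4425, -0.0878, 0.0139]
eef_rot: [0.666, 0.746, 0.001, 0.0]
force: [-0.8, 0.2, 1.0]
opening: 0.404
grasp_force: 0.0
```

>>> send_rows:
  deltas:
    - [0, 0, 0, 0, 0, 0]
    - [0, 0, 0, 0, 0, 0]
    - [0, 0, 0, 0, 0, 0]
    - [0, 0, 0, 0, 0, 0]
    - [0, 0, 0, 0, 0, 0]
    - [0, 0, 0, 0, 0, 0]
    - [0, 0, 0, 0, 0, 0]
    - [0, 0, 0, 0, 0, 0]
    - [0, 0, 0, 0, 0, 0]
    - [0, 0, 0, 0, 0, 0]
  grip: 1
  newtons: 60

```text
t: 5.15
ee_pos: [0.4425, -0.0878, 0.014]
eef_rot: [0.666, 0.746, 0.001, 0.0]
force: [-0.8, 0.0, 5.6]
opening: 0.101
grasp_force: 59.4
```

```bash
python3 - <<'E'
from h import *
st()
E
```

```text
t 5.15 pos [442.5 -87.8  14. ] yaw 6.47 tilt [0.002 0.002] F [-0.8  0.   5.6] open 0.101 gf 59.4
```

```bash
python3 - <<'E'
from h import *
c=load('w1');print((-c['R'].T@c['t']).round(3), c['R'].round(2).tolist(), c['mtx'][0])
plan((442,-88,100,6.4),(460,200,120,-7))
E
```

```text
[ 0.431 -0.019  0.392] [[0.99, 0.1, -0.0], [0.1, -0.95, 0.3], [0.03, -0.3, -0.95]] [332.00049726   0.         324.01240607]
[-0.0, -0.3, -86.0, 0.002, -0.0015, 0.0012]
[284.2, 50.0, -20.0, 0.0, 0.0, 0.2339]
```

>>> send_rows:
  deltas:
    - [0, 0, -5, 0, 0, 0]
    - [0, 0, -15, 0, 0, 0]
    - [0, 0, -30, 0, 0, 0]
    - [0, 0, -45, 0, 0, 0]
    - [0, 0, -60, 0, 0, 0]
    - [0, 0, -75, 0, 0, 0]
    - [0, 0, -86, 0.002, -0.0015, 0]
    - [0, 0, -86, 0.002, -0.0015, 0]
    - [0, 0, -86, 0.002, -0.0015, 0]
    - [0, 0, -86, 0.002, -0.0015, 0]

```text
t: 6.15
ee_pos: [0.4414, -0.0877, 0.0991]
eef_rot: [0.666, 0.746, -0.001, -0.001]
force: [-0.1, -0.1, -4.0]
opening: 0.102
grasp_force: 58.8
```

```bash
python3 - <<'E'
from h import *
st();plan((450,100,115,0),(455,300,130,-7))
E
```

```text
t 6.15 pos [441.4 -87.7  99.1] yaw 6.48 tilt [-0.002  0.   ] F [-0.1 -0.1 -4. ] open 0.102 gf 58.8
[185.5, 29.7, -15.9, -0.0024, -0.0004, 0.1132]
[200.0, 5.0, -15.0, 0.0, 0.0, 0.1222]
```

>>> send_rows:
  deltas:
    - [10, 2, -1, 0, 0, 0.006]
    - [30, 5, -3, 0, 0, 0.018]
    - [55, 9, -5, 0, 0, 0.034]
    - [80, 13, -7, 0, 0, 0.05]
    - [105, 17, -9, 0, 0, 0.066]
    - [130, 21, -11, 0, 0, 0.08]
    - [155, 25, -13, 0, 0, 0.095]
    - [175, 28, -15, 0, 0, 0.107]
    - [185, 30, -16, 0, 0, 0.113]
    - [185, 30, -16, 0, 0, 0.113]

```text
t: 7.15
ee_pos: [0.4508, 0.1013, 0.1152]
eef_rot: [0.706, 0.708, -0.0, -0.001]
force: [0.1, -1.2, -3.6]
opening: 0.102
grasp_force: 58.7
```

>>> send_rows:
  deltas:
    - [20, 1, -2, 0, 0, 0.012]
    - [50, 2, -4, 0, 0, 0.03]
    - [80, 2, -6, 0, 0, 0.05]
    - [110, 3, -8, 0, 0, 0.07]
    - [140, 4, -11, 0, 0, 0.09]
    - [170, 5, -13, 0, 0, 0.105]
    - [190, 5, -15, 0, 0, 0.116]
    - [200, 5, -15, 0, 0, 0.122]
    - [200, 5, -15, 0, 0, 0.122]
    - [200, 5, -15, 0, 0, 0.122]

```text
t: 8.15
ee_pos: [0.4562, 0.2968, 0.1302]
eef_rot: [0.75, 0.662, -0.001, 0.0]
force: [0.1, -0.8, -4.6]
opening: 0.101
grasp_force: 58.7
```

```bash
python3 - <<'E'
from h import *
st(); c=shot('wrist','w2'); shot('scene','s2')
E
```

```text
t 8.15 pos [456.2 296.8 130.2] yaw -7.12 tilt [-0.001 -0.002] F [ 0.1 -0.8 -4.6] open 0.101 gf 58.7
```

View pics/w2.png

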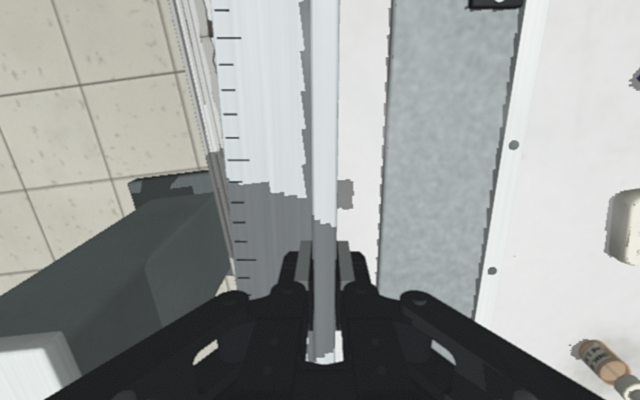

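The straightedge is held, with its flange at columns 312–338. The rail runs from (530,0) to (480,315), and the stop's face is the lower edge of the black block at row ~8, columns 470–523.

```bash
python3 - <<'E'
from h import *
c=load('w2');P=cloud(c)
# rail near edge and board near edge per row via depth: step
E=[];B=[];S=[]
for v in range(20,300,4):
    r=P[v]; 
    for u in range(400,600):
        if r[u,2]>.013 and .0135<r[u+1:u+5,2].mean()<.019 and abs(r[u-4:u,2]-.01).max()<.0025: E.append(r[u,:2]*1000); break
    for u in range(345,450):
        if abs(r[u:u+4,2]-.010).max()<.002 and abs(r[u-5:u-1,2]).max()<.004: B.append(r[u,:2]*1000); break
for n,A in(('rail',E),('bd',B)):
    A=np.array(A,np.float32); print(n,len(A))
    for _ in range(3):
        vx,vy,x0,y0=cv2.fitLine(A,cv2.DIST_HUBER,0,.01,.01).ravel()
        d=(A-[x0,y0])@np.array([-vy,vx]); A=A[abs(d)<3]
    print('ang',np.degrees(np.arctan2(vy,vx)),'x at y=260',x0+(260-y0)*vx/vy,'len',len(A),d.std())
for u in range(472,522,8):
    print(u,[(int(v),*(P[v,u]*1000).round(1)) for v in range(4,14,2)])
for v,u in((2,480),(2,515),(3,500)): print((P[v,u]*1000).round(1))
q=sel(P,.43,.50,.25,.5,.135,.17)
print('flange',*rect(q)); 
q=sel(P,.38,.50,.25,.5,.11,.132); print('blade',*rect(q))
# colour-edge check of rail near face foot
for v in(40,120,200,280):
    g=c['img'][v,460:540].astype(int).sum(1); print(v,460+int(np.argmax(np.diff(g))))
E
```

```text
rail 57
ang 83.07895 x at y=260 590.1605 len 56 0.2824869
bd 31
ang 83.17428 x at y=260 500.23758 len 31 0.21939978
472 [(4, np.float64(571.5), np.float64(415.8), np.float64(17.5)), (6, np.float64(571.4), np.float64(414.6), np.float64(17.8)), (8, np.float64(572.8), np.float64(413.9), np.float64(14.4)), (10, np.float64(574.6), np.float64(413.3), np.float64(10.1)), (12, np.float64(574.8), np.float64(412.1), np.float64(9.6))]
480 [(4, np.float64(577.0), np.float64(415.2), np.float64(17.2)), (6, np.float64(577.4), np.float64(414.1), np.float64(16.4)), (8, np.float64(577.8), np.float64(413.0), np.float64(15.3)), (10, np.float64(580.0), np.float64(412.5), np.float64(10.4)), (12, np.float64(580.6), np.float64(411.4), np.float64(9.2))]
488 [(4, np.float64(582.1), np.float64(414.4), np.float64(17.8)), (6, np.float64(582.6), np.float64(413.4), np.float64(16.8)), (8, np.float64(583.3), np.float64(412.3), np.float64(15.5)), (10, np.float64(585.5), np.float64(411.8), np.float64(10.6)), (12, np.float64(585.8), np.float64(410.6), np.float64(10.1))]
496 [(4, np.float64(587.2), np.float64(413.6), np.
[... 682 characters left out ...]
.float64(17.0)), (8, np.float64(600.1), np.float64(410.4), np.float64(14.5)), (10, np.float64(602.8), np.float64(409.8), np.float64(9.6)), (12, np.float64(603.2), np.float64(408.6), np.float64(8.9))]
520 [(4, np.float64(603.8), np.float64(411.7), np.float64(17.7)), (6, np.float64(604.3), np.float64(410.6), np.float64(16.8)), (8, np.float64(608.4), np.float64(410.4), np.float64(9.3)), (10, np.float64(608.3), np.float64(409.1), np.float64(9.6)), (12, np.float64(608.9), np.float64(408.0), np.float64(8.7))]
[577.  416.4  17.1]
[600.8 413.5  16.8]
[589.7 413.8  18.8]
flange [462.7 327.2 146.4  35.7  75.3] 152.2 12145
blade [433.9 331.2 158.8  39.4  82.9] 126.2 24125
40 519
120 506
200 493
280 480
```

```bash
cat >> h.py <<'E'
BY=-6.9
ex=np.array([np.cos(np.radians(BY)),np.sin(np.radians(BY))]); ey=np.array([-ex[1],ex[0]])
def b2w(n,s): return n*ex+s*ey
def w2b(p): p=np.array(p)[:2]; return np.array([p@ex,p@ey]).round(1)
E
python3 - <<'E'
from h import *
a=b2w(545,330); st();plan((*a,60,BY),(*a,27,BY),(*a,20,BY))
E
```

```text
t 8.25 pos [456.4 296.8 130.5] yaw -7.17 tilt [-0.001 -0.002] F [-0.6  0.1 -3.8] open 0.105 gf 58.7
[-18.7, 127.7, 70.4, -0.0009, 0.0019, -0.0048]
[0.0, 0.0, 33.0, 0.0, 0.0, 0.0]
[0.0, 0.0, 7.0, 0.0, 0.0, 0.0]
```

>>> send_rows:
  deltas:
    - [-2, 10, 4, 0, 0, 0]
    - [-5, 30, 12, 0, 0, 0]
    - [-8, 50, 25, 0, 0, 0]
    - [-11, 75, 40, 0, 0, 0]
    - [-14, 95, 52, 0, 0, 0]
    - [-17, 112, 62, 0, 0, 0]
    - [-18, 123, 68, 0, 0, 0]
    - [-19, 128, 70, -0.001, 0.002, -0.005]
    - [-19, 128, 70, -0.001, 0.002, -0.005]
    - [-19, 128, 70, -0.001, 0.002, -0.005]

```text
t: 9.25
ee_pos: [0.5802, 0.2653, 0.0607]
eef_rot: [0.747, 0.665, 0.001, -0.001]
force: [-0.0, -1.0, -4.0]
opening: 0.103
grasp_force: 58.7
```

>>> send_rows:
  deltas:
    - [0, 0, 5, 0, 0, 0]
    - [0, 0, 11, 0, 0, 0]
    - [0, 0, 17, 0, 0, 0]
    - [0, 0, 23, 0, 0, 0]
    - [0, 0, 28, 0, 0, 0]
    - [0, 0, 32, 0, 0, 0]
    - [0, 0, 33, 0, 0, 0]
    - [0, 0, 33, 0, 0, 0]
    - [0, 0, 33, 0, 0, 0]
    - [0, 0, 33, 0, 0, 0]

```text
t: 10.25
ee_pos: [0.5811, 0.2649, 0.0278]
eef_rot: [0.747, 0.665, 0.001, -0.0]
force: [0.5, -0.2, -4.3]
opening: 0.105
grasp_force: 58.7
```

```bash
python3 - <<'E'
from h import *
st(); print(w2b(arm.observe()['ee_pos']*1000)); c=shot('wrist','w3'); 
a=b2w(545,330); plan((*a,21,BY))
E
```

```text
t 10.25 pos [581.1 264.9  27.8] yaw -6.71 tilt [0.001 0.002] F [ 0.5 -0.2 -4.3] open 0.105 gf 58.7
[545.  332.8]
[-2.9, 0.0, 6.8, 0.0008, -0.0021, 0.0034]
```

View pics/w3.png

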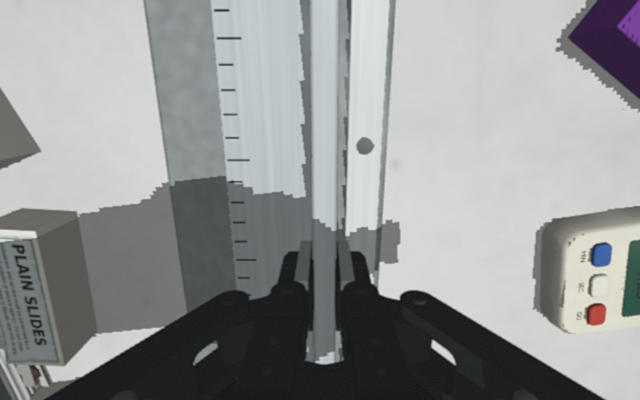

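The flange is parallel to the rail, with a few mm of gap (columns 338–350). Next I'll lower it to the board.

>>> send_rows:
  deltas:
    - [0, 0, 2, 0, 0, 0]
    - [0, 0, 4, 0, 0, 0]
    - [0, 0, 6, 0, 0, 0]
    - [0, 0, 7, 0, 0, 0.003]
    - [0, 0, 8, 0, 0, 0.003]
    - [0, 0, 8, 0, 0, 0.003]
    - [0, 0, 8, 0, 0, 0.003]
    - [0, 0, 8, 0, 0, 0.003]
    - [0, 0, 8, 0, 0, 0.003]
    - [0, 0, 8, 0, 0, 0.003]

```text
t: 11.3
ee_pos: [0.5806, 0.2649, 0.0201]
eef_rot: [0.748, 0.663, 0.001, -0.001]
force: [-3.1, -0.7, 5.6]
opening: 0.102
grasp_force: 60.1
```

```bash
python3 - <<'E'
from h import *
st()
E
```

```text
t 11.3 pos [580.6 264.9  20.1] yaw -6.87 tilt [0.    0.002] F [-3.1 -0.7  5.6] open 0.102 gf 60.1
```

>>> send_rows:
  deltas:
    - [0, 0.5, 0, 0, 0, 0]
    - [0, 1, 0, 0, 0, 0]
    - [0, 1.5, 0, 0, 0, 0]
    - [0, 2, 0, 0, 0, 0]
    - [0, 2.5, 0, 0, 0, 0]
    - [0, 3, 0, 0, 0, 0]
    - [0, 3.5, 0, 0, 0, 0]
    - [0, 4, 0, 0, 0, 0]
    - [0, 4.5, 0, 0, 0, 0]
    - [0, 5, 0, 0, 0, 0]

```text
t: 12.3
ee_pos: [0.5828, 0.265, 0.0201]
eef_rot: [0.748, 0.664, -0.001, -0.003]
force: [-7.4, 0.5, 9.2]
opening: 0.104
grasp_force: 60.9
```

```bash
python3 - <<'E'
from h import *
st(); print(w2b(arm.observe()['ee_pos']*1000))
E
```

```text
t 12.3 pos [582.8 265.   20.1] yaw -6.83 tilt [-0.006  0.003] F [-7.4  0.5  9.2] open 0.104 gf 60.9
[546.8 333.1]
```

>>> send_rows:
  deltas:
    - [0, 0.5, 0, 0, 0, 0]
    - [0, 1, 0, 0, 0, 0]
    - [0, 1.5, 0, 0, 0, 0]
    - [0, 2, 0, 0, 0, 0]
    - [0, 2.5, 0, 0, 0, 0]
    - [0, 3, 0, 0, 0, 0]
    - [0, 3, 0, 0, 0, 0]
    - [0, 3, 0, 0, 0, 0]
    - [0, 3, 0, 0, 0, 0]
    - [0, 3, 0, 0, 0, 0]

```text
t: 13.3
ee_pos: [0.586, 0.265, 0.0201]
eef_rot: [0.748, 0.664, -0.001, -0.003]
force: [-7.9, -0.4, 9.3]
opening: 0.102
grasp_force: 60.8
```

```bash
python3 - <<'E'
from h import *
st(); print(w2b(arm.observe()['ee_pos']*1000)); c=shot('wrist','w4')
cv2.imwrite('pics/w4c.png',cv2.resize(c['img'][0:260,290:400,::-1],None,fx=2.3,fy=2.3,interpolation=cv2.INTER_CUBIC))
E
```

```text
t 13.3 pos [586.  265.   20.1] yaw -6.83 tilt [-0.006  0.003] F [-7.9 -0.4  9.3] open 0.102 gf 60.8
[549.9 333.5]
```

View pics/w4c.png

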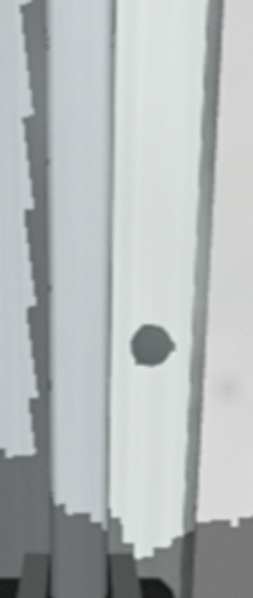

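The remaining gap to the rail is very small and the force so far is only sliding friction, so I'll push a little further.

>>> send_rows:
  deltas:
    - [0, 0.5, 0, 0, 0, 0]
    - [0, 1, 0, 0, 0, 0]
    - [0, 1.5, 0, 0, 0, 0]
    - [0, 2, 0, 0, 0, 0]
    - [0, 2, 0, 0, 0, 0]
    - [0, 2, 0, 0, 0, 0]
    - [0, 2, 0, 0, 0, 0]
    - [0, 2, 0, 0, 0, 0]
    - [0, 2, 0, 0, 0, 0]
    - [0, 2, 0, 0, 0, 0]

```text
t: 14.35
ee_pos: [0.5868, 0.265, 0.0201]
eef_rot: [0.748, 0.664, -0.002, -0.004]
force: [-10.2, -1.1, 10.9]
opening: 0.101
grasp_force: 60.9
```

```bash
python3 - <<'E'
from h import *
st(); print(w2b(arm.observe()['ee_pos']*1000))
E
```

```text
t 14.35 pos [586.8 265.   20.1] yaw -6.83 tilt [-0.008  0.004] F [-10.2  -1.1  10.9] open 0.101 gf 60.9
[550.7 333.6]
```

>>> send_rows:
  deltas:
    - [0, 0.5, 0, 0, 0, 0]
    - [0, 1, 0, 0, 0, 0]
    - [0, 1.5, 0, 0, 0, 0]
    - [0, 2, 0, 0, 0, 0]
    - [0, 2, 0, 0, 0, 0]
    - [0, 2, 0, 0, 0, 0]
    - [0, 2, 0, 0, 0, 0]
    - [0, 2, 0, 0, 0, 0]
    - [0, 2, 0, 0, 0, 0]
    - [0, 2, 0, 0, 0, 0]

```text
t: 15.35
ee_pos: [0.5869, 0.265, 0.0202]
eef_rot: [0.748, 0.664, -0.003, -0.006]
force: [-12.0, -0.8, 14.4]
opening: 0.098
grasp_force: 61.4
```

```bash
python3 - <<'E'
from h import *
st(); print(w2b(arm.observe()['ee_pos']*1000),arm.observe()['ft_torque'])
E
```

```text
t 15.35 pos [586.9 265.   20.2] yaw -6.82 tilt [-0.012  0.004] F [-12.   -0.8  14.4] open 0.098 gf 61.4
[550.8 333.6] [-0.05122355  2.77904524 -0.12262586]
```

>>> send_rows:
  deltas:
    - [0, -1, 0, 0, 0, 0]
    - [1, -1, 0, 0, 0, 0]
    - [2, -1, 0, 0, 0, 0]
    - [3, -1, 0, 0, 0, 0]
    - [4, -1, 0, 0, 0, 0]
    - [5, -1, 0, 0, 0, 0]
    - [6, -1, 0, 0, 0, 0]
    - [7, -1, 0, 0, 0, 0]
    - [7, -1, 0, 0, 0, 0]
    - [7, -1, 0, 0, 0, 0]

```text
t: 16.35
ee_pos: [0.5869, 0.265, 0.0201]
eef_rot: [0.749, 0.663, -0.007, -0.003]
force: [-13.2, -8.8, 15.2]
opening: 0.102
grasp_force: 61.7
```

```bash
python3 - <<'E'
from h import *
st(); print(w2b(arm.observe()['ee_pos']*1000))
E
```

```text
t 16.35 pos [586.9 265.   20.1] yaw -7.02 tilt [-0.014 -0.005] F [-13.2  -8.8  15.2] open 0.102 gf 61.7
[550.8 333.6]
```

>>> send_rows:
  deltas:
    - [0.5, 0, 0, 0, 0, 0]
    - [1, 0, 0, 0, 0, 0]
    - [1.5, 0, 0, 0, 0, 0]
    - [2, 0, 0, 0, 0, 0]
    - [2.5, 0, 0, 0, 0, 0]
    - [3, 0, 0, 0, 0, 0]
    - [3, 0, 0, 0, 0, 0]
    - [3, 0, 0, 0, 0, 0]
    - [3, 0, 0, 0, 0, 0]
    - [3, 0, 0, 0, 0, 0]

```text
t: 17.35
ee_pos: [0.5869, 0.265, 0.0201]
eef_rot: [0.75, 0.662, -0.009, -0.002]
force: [-14.8, -13.2, 16.9]
opening: 0.101
grasp_force: 61.9
```

```bash
python3 - <<'E'
from h import *
st(); print(w2b(arm.observe()['ee_pos']*1000))
E
```

```text
t 17.35 pos [586.9 265.   20.1] yaw -7.1 tilt [-0.015 -0.009] F [-14.8 -13.2  16.9] open 0.101 gf 61.9
[550.8 333.5]
```

>>> send_rows:
  deltas:
    - [0, -1, -1, 0, 0, 0]
    - [0, -2, -2, 0, 0, 0]
    - [0, -3, -3, 0, 0, 0]
    - [0, -3, -3, 0, 0, 0]
    - [0, -3, -3, 0, 0, 0]
    - [0, -3, -3, 0, 0, 0]
    - [0, -3, -3, 0, 0, 0]
    - [0, -3, -3, 0, 0, 0]
    - [0, -3, -3, 0, 0, 0]
    - [0, -3, -3, 0, 0, 0]

```text
t: 18.35
ee_pos: [0.5879, 0.2735, 0.021]
eef_rot: [0.748, 0.663, -0.002, -0.002]
force: [-3.9, -1.6, -4.2]
opening: 0.101
grasp_force: 58.7
```

```bash
python3 - <<'E'
from h import *
st(); print(w2b(arm.observe()['ee_pos']*1000))
c=shot('wrist','w5');b=shot('side','d5')
print(proj(b,(*b2w(555,479),10)),proj(b,(*b2w(555,470),10)))
x=cv2.resize(b['img'][225:325,230:390,::-1],None,fx=5,fy=5,interpolation=cv2.INTER_CUBIC)
cv2.imwrite('pics/d5c.png',x)
E
```

```text
t 18.35 pos [587.9 273.5  21. ] yaw -6.87 tilt [-0.004  0.   ] F [-3.9 -1.6 -4.2] open 0.101 gf 58.7
[550.8 342.1]
[1348.99673526  -11.47626421] [1375.17769919  -10.69928924]
```

View pics/d5c.png

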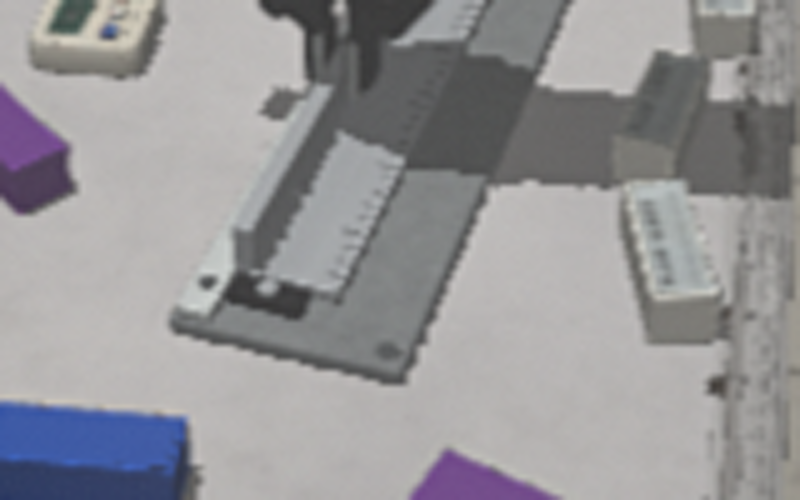

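The straightedge jumped to the stop (s=342, the predicted seat), and the crop shows its end at the black block (240,285). It is hovering by about 1 mm. I'll lower it lightly, then press gently into the rail and the stop.

>>> send_rows:
  deltas:
    - [0, 0, 1, 0, 0, 0]
    - [0, 0, 1.5, 0, 0, 0]
    - [0, 0, 1.5, 0, 0, 0]
    - [0, 1, 1.5, 0, 0, 0]
    - [1, 2, 1.5, 0, 0, 0]
    - [2, 2, 1.5, 0, 0, 0]
    - [3, 2, 1.5, 0, 0, 0]
    - [4, 2, 1.5, 0, 0, 0]
    - [5, 2, 1.5, 0, 0, 0]
    - [5, 2, 1.5, 0, 0, 0]

```text
t: 19.45
ee_pos: [0.588, 0.274, 0.0203]
eef_rot: [0.749, 0.663, -0.006, -0.002]
force: [-11.1, -7.7, 5.1]
opening: 0.101
grasp_force: 60.1
```

```bash
python3 - <<'E'
from h import *
st(); print(w2b(arm.observe()['ee_pos']*1000))
E
```

```text
t 19.45 pos [588.  274.   20.3] yaw -6.97 tilt [-0.011 -0.005] F [-11.1  -7.7   5.1] open 0.101 gf 60.1
[550.9 342.6]
```

>>> send_rows:
  deltas:
    - [1, 0, 0, 0, 0, 0]
    - [2, 0, 0, 0, 0, 0]
    - [3, 0, 0, 0, 0, 0]
    - [4, 0, 0, 0, 0, 0]
    - [4, 0, 0, 0, 0, 0]
    - [4, 0, 0, 0, 0, 0]
    - [4, 0, 0, 0, 0, 0]
    - [4, 0, 0, 0, 0, 0]
    - [4, 0, 0, 0, 0, 0]
    - [4, 0, 0, 0, 0, 0]

```text
t: 20.45
ee_pos: [0.588, 0.274, 0.0203]
eef_rot: [0.749, 0.662, -0.008, -0.001]
force: [-12.2, -12.9, 6.9]
opening: 0.101
grasp_force: 60.4
```

```bash
python3 - <<'E'
from h import *
st(); print(w2b(arm.observe()['ee_pos']*1000))
E
```

```text
t 20.45 pos [588.  274.   20.3] yaw -7.08 tilt [-0.013 -0.01 ] F [-12.2 -12.9   6.9] open 0.101 gf 60.4
[550.8 342.6]
```

>>> send_rows:
  deltas:
    - [-1, -0.5, 0, 0, 0, 0]
    - [-2, -1, 0, 0, 0, 0]
    - [-3, -1.5, 0, 0, 0, 0]
    - [-4, -2, 0, 0, 0, 0]
    - [-5, -2.5, 0, 0, 0, 0]
    - [-6, -3, 0, 0, 0, 0]
    - [-7, -3.5, 0, 0, 0, 0]
    - [-7, -3.5, 0, 0, 0, 0]
    - [-7, -3.5, 0, 0, 0, 0]
    - [-7, -3.5, 0, 0, 0, 0]

```text
t: 21.45
ee_pos: [0.5879, 0.274, 0.0203]
eef_rot: [0.749, 0.663, -0.001, -0.0]
force: [-4.9, -4.7, -3.7]
opening: 0.102
grasp_force: 59.1
```

```bash
python3 - <<'E'
from h import *
st(); print(w2b(arm.observe()['ee_pos']*1000))
E
```

```text
t 21.45 pos [587.9 274.   20.3] yaw -6.92 tilt [-0.002 -0.001] F [-4.9 -4.7 -3.7] open 0.102 gf 59.1
[550.7 342.7]
```

>>> send_rows:
  deltas:
    - [0, 0, 0, 0, 0, 0]
    - [0, 0, 0, 0, 0, 0]
    - [0, 0, 0, 0, 0, 0]
    - [0, 0, 0, 0, 0, 0]
    - [0, 0, -5, 0, 0, 0]
    - [0, 0, -20, 0, 0, 0]
    - [0, 0, -40, 0, 0, 0]
    - [0, 0, -60, 0, 0, 0]
    - [0, 0, -80, 0, 0, 0]
    - [0, 0, -100, 0, 0, 0]
  grip: 0.2

```text
t: 22.45
ee_pos: [0.5891, 0.2759, 0.1234]
eef_rot: [0.748, 0.663, 0.002, -0.0]
force: [0.2, 0.7, -0.6]
opening: 0.399
grasp_force: 0.0
```

```bash
python3 - <<'E'
from h import *
st();plan((490,270,280,BY))
E
```

```text
t 22.45 pos [589.1 275.9 123.4] yaw -6.88 tilt [0.002 0.002] F [ 0.2  0.7 -0.6] open 0.399 gf 0.0
[-17.3, -97.4, -156.9, 0.002, -0.0027, 0.0003]
```

>>> send_rows:
  deltas:
    - [-3, -12, -18, 0, 0, 0]
    - [-6, -25, -40, 0, 0, 0]
    - [-8, -40, -62, 0, 0, 0]
    - [-10, -55, -85, 0, 0, 0]
    - [-13, -70, -110, 0, 0, 0]
    - [-15, -82, -130, 0, 0, 0]
    - [-16, -91, -145, 0, 0, 0]
    - [-17, -97, -157, 0.002, -0.003, 0]
    - [-17, -97, -157, 0.002, -0.003, 0]
    - [-17, -97, -157, 0.002, -0.003, 0]
  grip: -1

```text
t: 23.45
ee_pos: [0.4902, 0.2703, 0.2776]
eef_rot: [0.748, 0.663, -0.001, -0.0]
force: [1.4, 0.1, -0.5]
opening: 1.003
grasp_force: 0.0
```

```bash
python3 - <<'E'
from h import *
st(); c=shot('wrist','w6'); st(); P=cloud(c)
for nm,b in dict(se=(.52,.64,.1,.47,.034,.05),c1=(.36,.47,.31,.42,.022,.035),c2=(.36,.47,.205,.31,.022,.035),c3=(.36,.46,.09,.20,.022,.035)).items():
    q=sel(P,*b)
    if len(q)>5: print(nm,*rect(q)); 
q=sel(P,*(.52,.64,.1,.47,.034,.05)); print('SE flange n,s',[ (np.percentile((q[:,:2]*1000)@e,[0.5,1,50,99,99.5])).round(1) for e in (ex,ey)])
q=sel(P,.5,.6,.1,.47,.013,.019); n=q[:,:2]*1000@ex; s=q[:,:2]*1000@ey
m=(n>500)&(n<540); print('blade', np.percentile(n[m],[.5,1]).round(1),np.percentile(s[m],[.5,99.5]).round(1))
for lo in range(200,480,40):
    k=m&(s>lo)&(s<lo+40); print(lo,np.percentile(n[k],[1,3]).round(1),end=' ')
E
```

```text
t 23.45 pos [490.2 270.3 277.6] yaw -6.87 tilt [-0.002 -0.001] F [ 1.4  0.1 -0.5] open 1.003 gf 0.0
t 23.5 pos [490.1 270.2 277.1] yaw -6.88 tilt [-0.003 -0.002] F [-0.5 -0.1 -1.4] open 1.0 gf 0.0
se [586.5 271.2 278.4  10.8  83.1] 41.8 2482
c1 [415.7 362.7  79.   32.5 -75. ] 28.7 2056
c2 [426.  258.7  79.2  32.1  80.8] 28.6 1608
c3 [403.6 143.   79.5  32.1 -83.8] 28.5 1322
SE flange n,s [array([544.3, 544.4, 548.6, 554.4, 554.5]), array([202.4, 204.5, 362.1, 476.8, 477.8])]
blade [504.7 504.8] [202.2 492.6]
200 [504.7 505.2] 240 [504.7 505.4] 280 [504.7 505.5] 320 [504.8 505.4] 360 [504.8 505.4] 400 [504.8 505.5] 440 [504.9 505.6]
```

View pics/w6.png

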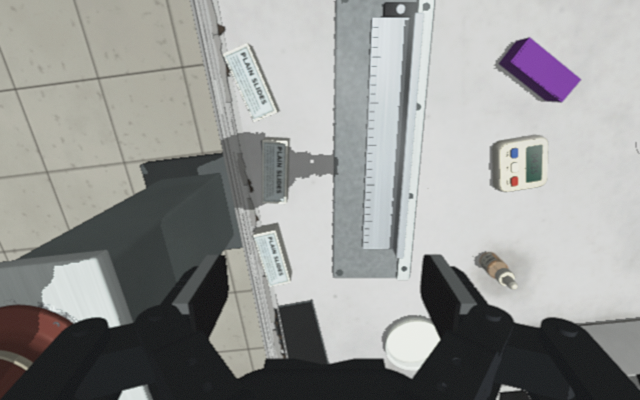

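The straightedge lies true against the rail and stop (n 504.7–504.9 along its whole near edge). The cartons have not moved: c1 (255,80), c2 (275,170) and c3 (272,255), tops at 28.6 mm. Carton 1 goes first.

```bash
python3 - <<'E'
from h import *
P=cloud(load('w6'));q=P.reshape(-1,3)*1000;n=q[:,:2]@ex;s=q[:,:2]@ey
for a in range(468,492,2):
    k=(n>522)&(n<538)&(s>a)&(s<a+2); print(a,k.sum(),np.median(q[k,2]).round(1),q[k,2].min().round(1),end='; ')
print();st();plan((416,363,80,15),(416,363,8,15))
E
```

```text
468 28 15.8 14.6; 470 27 16.4 14.8; 472 29 16.1 14.5; 474 28 15.9 14.3; 476 31 16.2 13.8; 478 30 16.4 14.5; 480 28 17.8 17.0; 482 35 18.2 15.9; 484 34 18.8 16.6; 486 32 18.3 16.3; 488 31 18.7 16.4; 490 30 18.1 16.2; 
t 23.5 pos [490.1 270.2 277.1] yaw -6.88 tilt [-0.003 -0.002] F [-0.5 -0.1 -1.4] open 1.0 gf 0.0
[83.7, -84.2, 197.1, -0.0031, 0.0018, -0.3819]
[0.0, 0.0, 72.0, 0.0, 0.0, 0.0]
```

>>> send_rows:
  deltas:
    - [8, -8, 18, 0, 0, -0.04]
    - [19, -19, 42, 0, 0, -0.08]
    - [30, -30, 67, 0, 0, -0.13]
    - [41, -41, 93, 0, 0, -0.18]
    - [52, -52, 118, 0, 0, -0.23]
    - [63, -63, 145, 0, 0, -0.28]
    - [73, -73, 168, 0, 0, -0.33]
    - [80, -80, 186, -0.003, 0.002, -0.36]
    - [84, -84, 197, -0.003, 0.002, -0.382]
    - [84, -84, 197, -0.003, 0.002, -0.382]

```text
t: 24.5
ee_pos: [0.4151, 0.3633, 0.0788]
eef_rot: [0.608, 0.794, -0.002, -0.001]
force: [-0.8, -0.4, 0.4]
opening: 1.0
grasp_force: 0.0
```

>>> send_rows:
  deltas:
    - [0, 0, 6, 0, 0, 0]
    - [0, 0, 16, 0, 0, 0]
    - [0, 0, 28, 0, 0, 0]
    - [0, 0, 40, 0, 0, 0]
    - [0, 0, 52, 0, 0, 0]
    - [0, 0, 62, 0, 0, 0]
    - [0, 0, 69, 0, 0, 0]
    - [0, 0, 72, 0, 0, 0]
    - [0, 0, 72, 0, 0, 0]
    - [0, 0, 72, 0, 0, 0]

```text
t: 25.5
ee_pos: [0.4168, 0.3638, 0.0092]
eef_rot: [0.609, 0.793, 0.001, 0.0]
force: [0.9, 0.3, -0.2]
opening: 0.998
grasp_force: 0.0
```

>>> send_rows:
  deltas:
    - [0, 0, 0, 0, 0, 0]
    - [0, 0, 0, 0, 0, 0]
    - [0, 0, 0, 0, 0, 0]
    - [0, 0, 0, 0, 0, 0]
    - [0, 0, 0, 0, 0, 0]
    - [0, 0, 0, 0, 0, 0]
    - [0, 0, 0, 0, 0, 0]
    - [0, 0, 0, 0, 0, 0]
    - [0, 0, 0, 0, 0, 0]
    - [0, 0, 0, 0, 0, 0]
  grip: 1
  newtons: 35

```text
t: 26.5
ee_pos: [0.4168, 0.3638, 0.0093]
eef_rot: [0.609, 0.793, 0.001, 0.0]
force: [0.1, 0.1, 5.7]
opening: 0.346
grasp_force: 36.4
```

```bash
python3 - <<'E'
from h import *
st();a=b2w(486,431);x,y,z=arm.observe()['ee_pos']*1000
plan((x,y,z+40,15),(*a,z+40,BY),(*a,z+14,BY),(*a,z+10,BY))
E
```

```text
t 26.5 pos [416.8 363.8   9.3] yaw 15.01 tilt [0.001 0.002] F [0.1 0.1 5.7] open 0.346 gf 36.4
[0.1, 0.1, -40.0, 0.0018, -0.0013, 0.0002]
[-24.9, 114.9, 0.0, 0.0, 0.0, 0.3822]
[0.0, 0.0, 26.0, 0.0, 0.0, 0.0]
[0.0, 0.0, 4.0, 0.0, 0.0, 0.0]
```

>>> send_rows:
  deltas:
    - [0, 0, -4, 0, 0, 0]
    - [0, 0, -10, 0, 0, 0]
    - [0, 0, -18, 0, 0, 0]
    - [0, 0, -26, 0, 0, 0]
    - [0, 0, -34, 0, 0, 0]
    - [0, 0, -40, 0, 0, 0]
    - [0, 0, -40, 0, 0, 0]
    - [0, 0, -40, 0, 0, 0]
    - [0, 0, -40, 0, 0, 0]
    - [0, 0, -40, 0, 0, 0]

```text
t: 27.5
ee_pos: [0.4163, 0.3635, 0.0486]
eef_rot: [0.609, 0.793, 0.0, -0.0]
force: [-0.9, 0.0, -0.6]
opening: 0.342
grasp_force: 35.7
```

>>> send_rows:
  deltas:
    - [-2, 10, 0, 0, 0, 0.04]
    - [-6, 27, 0, 0, 0, 0.09]
    - [-10, 45, 0, 0, 0, 0.15]
    - [-14, 63, 0, 0, 0, 0.21]
    - [-18, 81, 0, 0, 0, 0.27]
    - [-21, 97, 0, 0, 0, 0.32]
    - [-24, 110, 0, 0, 0, 0.36]
    - [-25, 115, 0, 0, 0, 0.382]
    - [-25, 115, 0, 0, 0, 0.382]
    - [-25, 115, 0, 0, 0, 0.382]

```text
t: 28.5
ee_pos: [0.5334, 0.3693, 0.0487]
eef_rot: [0.748, 0.664, 0.0, -0.0]
force: [0.4, 0.5, -0.0]
opening: 0.339
grasp_force: 35.7
```

```bash
python3 - <<'E'
from h import *
st();print(w2b(arm.observe()['ee_pos']*1000)); a=b2w(486,431);plan((*a,19.3,BY))
E
```

```text
t 28.5 pos [533.4 369.3  48.7] yaw -6.85 tilt [-0.     0.001] F [ 0.4  0.5 -0. ] open 0.339 gf 35.7
[485.2 430.7]
[0.3, 0.9, 29.4, -0.0005, -0.0009, 0.0008]
```

>>> send_rows:
  deltas:
    - [0, 1, 4, 0, 0, 0]
    - [0, 1, 9, 0, 0, 0]
    - [0, 1, 14, 0, 0, 0]
    - [0, 1, 19, 0, 0, 0]
    - [0, 1, 23, 0, 0, 0]
    - [0, 1, 26, 0, 0, 0]
    - [0, 1, 28, 0, 0, 0]
    - [0, 1, 29, 0, 0, 0]
    - [0, 1, 29.5, 0, 0, 0]
    - [0, 1, 29.5, 0, 0, 0]

```text
t: 29.5
ee_pos: [0.5352, 0.3692, 0.0197]
eef_rot: [0.748, 0.663, 0.001, -0.0]
force: [0.4, 0.1, -0.6]
opening: 0.342
grasp_force: 35.7
```

>>> send_rows:
  deltas:
    - [0, 1, 0, 0, 0, 0]
    - [0, 2, 0, 0, 0, 0]
    - [0, 3, 0, 0, 0, 0]
    - [0, 4, 0, 0, 0, 0]
    - [0, 5, 0, 0, 0, 0]
    - [0, 6, 0, 0, 0, 0]
    - [0, 7, 0, 0, 0, 0]
    - [0, 8, 0, 0, 0, 0]
    - [0, 8, 0, 0, 0, 0]
    - [0, 8, 0, 0, 0, 0]

```text
t: 30.5
ee_pos: [0.5391, 0.3688, 0.0195]
eef_rot: [0.748, 0.664, -0.002, -0.003]
force: [-7.4, 0.1, 5.4]
opening: 0.34
grasp_force: 36.5
```

```bash
python3 - <<'E'
from h import *
st();print(w2b(arm.observe()['ee_pos']*1000))
E
```

```text
t 30.5 pos [539.1 368.8  19.5] yaw -6.84 tilt [-0.008  0.001] F [-7.4  0.1  5.4] open 0.34 gf 36.5
[490.9 430.9]
```

>>> send_rows:
  deltas:
    - [0, -1, 0, 0, 0, 0]
    - [0, -2, 0, 0, 0, 0]
    - [0, -3, 0, 0, 0, 0]
    - [0, -4, 0, 0, 0, 0]
    - [0, -4, 0, 0, 0, 0]
    - [0, -4, 0, 0, 0, 0]
    - [0, -4, 0, 0, 0, 0]
    - [0, -4, 0, 0, 0, 0]
    - [0, -4, 0, 0, 0, 0]
    - [0, -4, 0, 0, 0, 0]

```text
t: 31.5
ee_pos: [0.539, 0.3688, 0.0195]
eef_rot: [0.748, 0.663, 0.001, -0.0]
force: [-2.5, 1.3, 0.1]
opening: 0.343
grasp_force: 35.7
```

>>> send_rows:
  deltas:
    - [0, 0, 0, 0, 0, 0]
    - [0, 0, 0, 0, 0, 0]
    - [0, 0, 0, 0, 0, 0]
    - [0, 0, 0, 0, 0, 0]
    - [0, 0, -4, 0, 0, 0]
    - [0, 0, -12, 0, 0, 0]
    - [0, 0, -25, 0, 0, 0]
    - [0, 0, -40, 0, 0, 0]
    - [0, 0, -55, 0, 0, 0]
    - [0, 0, -65, 0, 0, 0]
  grip: 0

```text
t: 32.5
ee_pos: [0.54, 0.369, 0.0872]
eef_rot: [0.748, 0.663, 0.002, 0.0]
force: [0.4, 0.5, 0.3]
opening: 0.501
grasp_force: 0.0
```

```bash
python3 - <<'E'
from h import *
st();c=shot('scene','s7');P=cloud(c)
for nm,b in dict(c2=(.36,.47,.205,.31,.022,.035),c3=(.36,.46,.09,.20,.022,.035),).items():
    q=sel(P,*b)
    if len(q)>5: print(nm,*rect(q)); 
c=shot('wrist','w7');P=cloud(c);q=sel(P,.5,.56,.31,.43,.033,.045);print(*rect(q))
for nm,b in dict(c2=(.36,.47,.205,.31,.022,.035)).items():
    q=sel(P,*b)
    if len(q)>5: print(nm,*rect(q)); 
plan((426,259,80,-9),(426,259,9,-9))
E
```

```text
t 32.5 pos [540.  369.   87.2] yaw -6.87 tilt [0.004 0.003] F [0.4 0.5 0.3] open 0.501 gf 0.0
c2 [426.4 258.5  82.1  32.8  82.2] 27.5 270
c3 [404.2 143.1  79.5  31.7 -83.4] 27.6 316
[537.4 367.5  79.8  31.8  83.8] 38.5 5755
c2 [430.5 239.4  49.3  22.5  48.1] 28.8 871
[-123.2, -100.4, 6.3, 0.0043, -0.0042, 0.0372]
[0.0, 0.0, 71.0, 0.0, 0.0, 0.0]
```

>>> send_rows:
  deltas:
    - [-8, -7, 0, 0, 0, 0.003]
    - [-25, -20, 1, 0, 0, 0.008]
    - [-43, -35, 2, 0, 0, 0.013]
    - [-61, -50, 3, 0, 0, 0.018]
    - [-79, -64, 4, 0, 0, 0.023]
    - [-97, -79, 5, 0.004, -0.004, 0.028]
    - [-112, -92, 6, 0.004, -0.004, 0.033]
    - [-121, -99, 6, 0.004, -0.004, 0.037]
    - [-123, -100, 6, 0.004, -0.004, 0.037]
    - [-123, -100, 6, 0.004, -0.004, 0.037]
  grip: -1

```text
t: 33.6
ee_pos: [0.4252, 0.2585, 0.0783]
eef_rot: [0.76, 0.649, -0.002, -0.0]
force: [0.2, -0.9, -0.2]
opening: 1.001
grasp_force: 0.0
```

>>> send_rows:
  deltas:
    - [0, 0, 6, 0, 0, 0]
    - [0, 0, 16, 0, 0, 0]
    - [0, 0, 28, 0, 0, 0]
    - [0, 0, 40, 0, 0, 0]
    - [0, 0, 52, 0, 0, 0]
    - [0, 0, 62, 0, 0, 0]
    - [0, 0, 68, 0, 0, 0]
    - [0, 0, 71, 0, 0, 0]
    - [0, 0, 71, 0, 0, 0]
    - [0, 0, 71, 0, 0, 0]

```text
t: 34.6
ee_pos: [0.425, 0.2584, 0.0076]
eef_rot: [0.76, 0.649, -0.002, -0.0]
force: [0.3, 0.7, -1.1]
opening: 0.998
grasp_force: 0.0
```

>>> send_rows:
  deltas:
    - [0, 0, 0, 0, 0, 0]
    - [0, 0, 0, 0, 0, 0]
    - [0, 0, 0, 0, 0, 0]
    - [0, 0, 0, 0, 0, 0]
    - [0, 0, 0, 0, 0, 0]
    - [0, 0, 0, 0, 0, 0]
    - [0, 0, 0, 0, 0, 0]
    - [0, 0, 0, 0, 0, 0]
    - [0, 0, 0, 0, 0, 0]
    - [0, 0, 0, 0, 0, 0]
  grip: 1

```text
t: 35.6
ee_pos: [0.4251, 0.2585, 0.0077]
eef_rot: [0.76, 0.649, -0.002, -0.0]
force: [-0.4, -0.8, 5.7]
opening: 0.348
grasp_force: 36.5
```

```bash
python3 - <<'E'
from h import *
st();a=b2w(486,339.5);x,y,z=arm.observe()['ee_pos']*1000
plan((x,y,z+40,-9),(*a,z+40,BY),(*a,z+10,BY))
E
```

```text
t 35.6 pos [425.1 258.5   7.7] yaw -9.0 tilt [-0.003 -0.002] F [-0.4 -0.8  5.7] open 0.348 gf 36.5
[-0.1, -0.1, -40.0, -0.0026, 0.0022, 0.0]
[35.3, 93.8, 0.0, 0.0, 0.0, -0.0367]
[0.0, 0.0, 30.0, 0.0, 0.0, 0.0]
```

>>> send_rows:
  deltas:
    - [0, 0, -4, 0, 0, 0]
    - [0, 0, -10, 0, 0, 0]
    - [0, 0, -18, 0, 0, 0]
    - [0, 0, -26, 0, 0, 0]
    - [0, 0, -34, 0, 0, 0]
    - [0, 0, -40, -0.0025, 0.002, 0]
    - [0, 0, -40, -0.0025, 0.002, 0]
    - [0, 0, -40, -0.0025, 0.002, 0]
    - [0, 0, -40, -0.0025, 0.002, 0]
    - [0, 0, -40, -0.0025, 0.002, 0]

```text
t: 36.6
ee_pos: [0.4247, 0.2583, 0.0471]
eef_rot: [0.76, 0.65, -0.001, -0.0]
force: [0.1, -0.0, -0.8]
opening: 0.345
grasp_force: 35.7
```

>>> send_rows:
  deltas:
    - [3, 8, 0, 0, 0, -0.005]
    - [9, 24, 0, 0, 0, -0.01]
    - [15, 40, 0, 0, 0, -0.015]
    - [21, 56, 0, 0, 0, -0.02]
    - [27, 71, 0, 0, 0, -0.025]
    - [31, 83, 0, 0, 0, -0.03]
    - [34, 91, 0, 0, 0, -0.037]
    - [35, 94, 0, 0, 0, -0.037]
    - [35, 94, 0, 0, 0, -0.037]
    - [35, 94, 0, 0, 0, -0.037]

```text
t: 37.6
ee_pos: [0.5225, 0.2782, 0.047]
eef_rot: [0.748, 0.663, -0.001, -0.0]
force: [-0.1, -0.5, -0.2]
opening: 0.346
grasp_force: 35.7
```

```bash
python3 - <<'E'
from h import *
st();print(w2b(arm.observe()['ee_pos']*1000)); a=b2w(486,339.5);plan((*a,18,BY))
E
```

```text
t 37.6 pos [522.5 278.2  47. ] yaw -6.87 tilt [-0.002 -0.001] F [-0.1 -0.5 -0.2] open 0.346 gf 35.7
[485.3 338.9]
[0.6, 0.8, 29.0, -0.0019, 0.0011, 0.0005]
```

>>> send_rows:
  deltas:
    - [0.5, 1, 4, 0, 0, 0]
    - [0.5, 1, 9, 0, 0, 0]
    - [0.5, 1, 14, 0, 0, 0]
    - [0.5, 1, 19, 0, 0, 0]
    - [0.5, 1, 23, 0, 0, 0]
    - [0.5, 1, 26, 0, 0, 0]
    - [0.5, 1, 28, 0, 0, 0]
    - [0.5, 1, 29, -0.002, 0.001, 0]
    - [0.5, 1, 29.5, -0.002, 0.001, 0]
    - [0.5, 1, 29.5, -0.002, 0.001, 0]

```text
t: 38.6
ee_pos: [0.5243, 0.2786, 0.0179]
eef_rot: [0.748, 0.663, 0.001, 0.0]
force: [0.4, 0.3, -0.6]
opening: 0.342
grasp_force: 35.8
```

>>> send_rows:
  deltas:
    - [0, 1, 0, 0, 0, 0]
    - [0, 2, 0, 0, 0, 0]
    - [0, 3, 0, 0, 0, 0]
    - [0, 4, 0, 0, 0, 0]
    - [0, 5, 0, 0, 0, 0]
    - [0, 6, 0, 0, 0, 0]
    - [0, 7, 0, 0, 0, 0]
    - [0, 8, 0, 0, 0, 0]
    - [0, 8, 0, 0, 0, 0]
    - [0, 8, 0, 0, 0, 0]

```text
t: 39.6
ee_pos: [0.5279, 0.2783, 0.0178]
eef_rot: [0.748, 0.664, -0.003, -0.003]
force: [-8.1, -0.0, 8.2]
opening: 0.343
grasp_force: 36.9
```

```bash
python3 - <<'E'
from h import *
st();print(w2b(arm.observe()['ee_pos']*1000))
E
```

```text
t 39.6 pos [527.9 278.3  17.8] yaw -6.84 tilt [-0.008  0.001] F [-8.1 -0.   8.2] open 0.343 gf 36.9
[490.7 339.7]
```

>>> send_rows:
  deltas:
    - [0, -1, 0, 0, 0, 0]
    - [0, -2, 0, 0, 0, 0]
    - [0, -3, 0, 0, 0, 0]
    - [0, -4, 0, 0, 0, 0]
    - [0, -4, 0, 0, 0, 0]
    - [0, -4, 0, 0, 0, 0]
    - [0, -4, 0, 0, 0, 0]
    - [0, -4, 0, 0, 0, 0]
    - [0, -4, 0, 0, 0, 0]
    - [0, -4, 0, 0, 0, 0]

```text
t: 40.6
ee_pos: [0.5279, 0.2783, 0.0178]
eef_rot: [0.748, 0.663, 0.0, 0.0]
force: [-4.1, 1.0, 5.8]
opening: 0.343
grasp_force: 36.4
```

>>> send_rows:
  deltas:
    - [0, 0, 0, 0, 0, 0]
    - [0, 0, 0, 0, 0, 0]
    - [0, 0, 0, 0, 0, 0]
    - [0, 0, 0, 0, 0, 0]
    - [0, 0, -4, 0, 0, 0]
    - [0, 0, -12, 0, 0, 0]
    - [0, 0, -25, 0, 0, 0]
    - [0, 0, -40, 0, 0, 0]
    - [0, 0, -55, 0, 0, 0]
    - [0, 0, -65, 0, 0, 0]
  grip: 0

```text
t: 41.6
ee_pos: [0.529, 0.2785, 0.0852]
eef_rot: [0.748, 0.663, 0.002, 0.001]
force: [1.2, -1.0, 0.1]
opening: 0.499
grasp_force: 0.0
```

```bash
python3 - <<'E'
from h import *
st();c=shot('scene','s8');P=cloud(c)
q=sel(P,.36,.47,.05,.31,.022,.035); print('c3',*rect(q))
q=sel(P,.36,.47,.31,.45,.022,.035); print('none',len(q))
c=shot('wrist','w8');P=cloud(c)
for lo,hi in((.22,.325),(.32,.43)): 
  q=sel(P,.495,.562,lo,hi,.034,.042);print(*rect(q))
plan((404,143,80,7),(404,143,9,7))
E
```

```text
t 41.6 pos [529.  278.5  85.2] yaw -6.88 tilt [0.004 0.001] F [ 1.2 -1.   0.1] open 0.499 gf 0.0
c3 [403.8 143.6  81.5  33.2 -82.8] 27.4 320
none 0
[526.  278.5  79.6  32.   83.1] 38.5 5884
[537.2 364.   71.6  31.1  83.9] 38.6 7792
[-149.7, -108.4, 4.2, 0.0052, -0.002, -0.242]
[0.0, 0.0, 71.0, 0.0, 0.0, 0.0]
```

>>> send_rows:
  deltas:
    - [-10, -8, 0, 0, 0, -0.02]
    - [-30, -22, 1, 0, 0, -0.05]
    - [-52, -38, 1, 0, 0, -0.09]
    - [-75, -54, 2, 0, 0, -0.13]
    - [-97, -70, 3, 0, 0, -0.17]
    - [-118, -86, 4, 0.005, -0.002, -0.2]
    - [-136, -98, 4, 0.005, -0.002, -0.22]
    - [-147, -106, 4, 0.005, -0.002, -0.235]
    - [-150, -108, 4, 0.005, -0.002, -0.235]
    - [-150, -108, 4, 0.005, -0.002, -0.235]
  grip: -1

```text
t: 42.7
ee_pos: [0.403, 0.1421, 0.0786]
eef_rot: [0.666, 0.746, -0.002, -0.001]
force: [0.8, 0.8, 0.3]
opening: 0.997
grasp_force: 0.0
```

>>> send_rows:
  deltas:
    - [0, 0, 6, 0, 0, 0]
    - [0, 0, 16, 0, 0, 0]
    - [0, 0, 28, 0, 0, 0]
    - [0, 0, 40, 0, 0, 0]
    - [0, 0, 52, 0, 0, 0]
    - [0, 0, 62, 0, 0, 0]
    - [0, 0, 68, 0, 0, 0]
    - [0, 0, 71, 0, 0, 0]
    - [0, 0, 71, 0, 0, 0]
    - [0, 0, 71, 0, 0, 0]

```text
t: 43.7
ee_pos: [0.4029, 0.1421, 0.0078]
eef_rot: [0.665, 0.747, -0.002, -0.001]
force: [0.6, 0.3, 1.3]
opening: 1.003
grasp_force: 0.0
```

>>> send_rows:
  deltas:
    - [0, 0, 0, 0, 0, 0]
    - [0, 0, 0, 0, 0, 0]
    - [0, 0, 0, 0, 0, 0]
    - [0, 0, 0, 0, 0, 0]
    - [0, 0, 0, 0, 0, 0]
    - [0, 0, 0, 0, 0, 0]
    - [0, 0, 0, 0, 0, 0]
    - [0, 0, 0, 0, 0, 0]
    - [0, 0, 0, 0, 0, 0]
    - [0, 0, 0, 0, 0, 0]
  grip: 1

```text
t: 44.7
ee_pos: [0.403, 0.1421, 0.0079]
eef_rot: [0.665, 0.747, -0.002, -0.001]
force: [-0.9, -0.3, 4.3]
opening: 0.344
grasp_force: 35.9
```

```bash
python3 - <<'E'
from h import *
st();a=b2w(486,248);x,y,z=arm.observe()['ee_pos']*1000
plan((x,y,z+40,6.5),(*a,z+40,BY),(*a,z+10,BY))
E
```

```text
t 44.7 pos [403.  142.1   7.9] yaw 6.59 tilt [-0.003 -0.002] F [-0.9 -0.3  4.3] open 0.344 gf 35.9
[-0.0, -0.1, -40.0, -0.0032, 0.0012, 0.0015]
[33.1, 113.8, 0.0, 0.0, 0.0, 0.2339]
[0.0, 0.0, 30.0, 0.0, 0.0, 0.0]
```

>>> send_rows:
  deltas:
    - [0, 0, -4, 0, 0, 0]
    - [0, 0, -10, 0, 0, 0]
    - [0, 0, -18, 0, 0, 0]
    - [0, 0, -26, 0, 0, 0]
    - [0, 0, -34, 0, 0, 0]
    - [0, 0, -40, -0.003, 0.001, 0]
    - [0, 0, -40, -0.003, 0.001, 0]
    - [0, 0, -40, -0.003, 0.001, 0]
    - [0, 0, -40, -0.003, 0.001, 0]
    - [0, 0, -40, -0.003, 0.001, 0]

```text
t: 45.7
ee_pos: [0.4026, 0.142, 0.0473]
eef_rot: [0.665, 0.747, -0.001, -0.0]
force: [0.2, 0.4, -0.8]
opening: 0.338
grasp_force: 35.2
```

>>> send_rows:
  deltas:
    - [3, 10, 0, 0, 0, 0.02]
    - [8, 27, 0, 0, 0, 0.05]
    - [13, 45, 0, 0, 0, 0.09]
    - [18, 63, 0, 0, 0, 0.13]
    - [23, 80, 0, 0, 0, 0.17]
    - [28, 96, 0, 0, 0, 0.2]
    - [31, 108, 0, 0, 0, 0.22]
    - [33, 114, 0, 0, 0, 0.234]
    - [33, 114, 0, 0, 0, 0.234]
    - [33, 114, 0, 0, 0, 0.234]

```text
t: 46.7
ee_pos: [0.5117, 0.1878, 0.0472]
eef_rot: [0.748, 0.664, -0.001, -0.0]
force: [-0.5, 0.0, -0.4]
opening: 0.347
grasp_force: 35.2
```

```bash
python3 - <<'E'
from h import *
st();print(w2b(arm.observe()['ee_pos']*1000)); a=b2w(486,248);plan((*a,18,BY))
E
```

```text
t 46.7 pos [511.7 187.8  47.2] yaw -6.82 tilt [-0.002 -0.001] F [-0.5  0.  -0.4] open 0.347 gf 35.2
[485.4 247.9]
[0.2, 0.7, 29.2, -0.002, 0.0012, 0.0015]
```

>>> send_rows:
  deltas:
    - [0, 1, 4, 0, 0, 0]
    - [0, 1, 9, 0, 0, 0]
    - [0, 1, 14, 0, 0, 0]
    - [0, 1, 19, 0, 0, 0]
    - [0, 1, 23, 0, 0, 0]
    - [0, 1, 26, 0, 0, 0.0015]
    - [0, 1, 28, 0, 0, 0.0015]
    - [0, 1, 29, -0.002, 0.001, 0.0015]
    - [0, 1, 29.5, -0.002, 0.001, 0.0015]
    - [0, 1, 29.5, -0.002, 0.001, 0.0015]

```text
t: 47.7
ee_pos: [0.5134, 0.1879, 0.0181]
eef_rot: [0.748, 0.663, 0.001, 0.0]
force: [-0.1, 0.7, -0.4]
opening: 0.345
grasp_force: 35.2
```

>>> send_rows:
  deltas:
    - [0, 1, 0, 0, 0, 0]
    - [0, 2, 0, 0, 0, 0]
    - [0, 3, 0, 0, 0, 0]
    - [0, 4, 0, 0, 0, 0]
    - [0, 5, 0, 0, 0, 0]
    - [0, 6, 0, 0, 0, 0]
    - [0, 7, 0, 0, 0, 0]
    - [0, 8, 0, 0, 0, 0]
    - [0, 8, 0, 0, 0, 0]
    - [0, 8, 0, 0, 0, 0]

```text
t: 48.7
ee_pos: [0.5168, 0.1875, 0.018]
eef_rot: [0.748, 0.663, -0.003, -0.003]
force: [-8.6, 0.4, 9.0]
opening: 0.339
grasp_force: 36.4
```

```bash
python3 - <<'E'
from h import *
st();print(w2b(arm.observe()['ee_pos']*1000))
E
```

```text
t 48.7 pos [516.8 187.5  18. ] yaw -6.88 tilt [-0.008  0.002] F [-8.6  0.4  9. ] open 0.339 gf 36.4
[490.5 248.2]
```

Next, release, lift, and go to the viewing position.

>>> send_rows:
  deltas:
    - [0, -1, 0, 0, 0, 0]
    - [0, -2, 0, 0, 0, 0]
    - [0, -3, 0, 0, 0, 0]
    - [0, -4, 0, 0, 0, 0]
    - [0, -4, 0, 0, 0, 0]
    - [0, -4, 0, 0, 0, 0]
    - [0, -4, 0, 0, 0, 0]
    - [0, -4, 0, 0, 0, 0]
    - [0, -4, 0, 0, 0, 0]
    - [0, -4, 0, 0, 0, 0]

```text
t: 49.7
ee_pos: [0.5167, 0.1875, 0.018]
eef_rot: [0.748, 0.663, 0.0, -0.0]
force: [-4.8, 0.0, 6.0]
opening: 0.341
grasp_force: 35.9
```

>>> send_rows:
  deltas:
    - [0, 0, 0, 0, 0, 0]
    - [0, 0, 0, 0, 0, 0]
    - [0, 0, 0, 0, 0, 0]
    - [0, 0, 0, 0, 0, 0]
    - [0, 0, -4, 0, 0, 0]
    - [0, 0, -12, 0, 0, 0]
    - [0, 0, -25, 0, 0, 0]
    - [0, 0, -40, 0, 0, 0]
    - [0, 0, -55, 0, 0, 0]
    - [0, 0, -65, 0, 0, 0]
  grip: 0

```text
t: 50.7
ee_pos: [0.518, 0.1875, 0.0851]
eef_rot: [0.748, 0.663, 0.002, 0.001]
force: [0.0, 0.0, -0.7]
opening: 0.5
grasp_force: 0.0
```

>>> send_rows:
  deltas:
    - [10, 0, -10, 0, 0, 0]
    - [20, 0, -25, 0, 0, 0]
    - [30, 0, -40, 0, 0, 0]
    - [40, 0, -60, 0, 0, 0]
    - [50, 0, -80, 0, 0, 0]
    - [60, 0, -95, 0, 0, 0]
    - [70, 0, -105, 0, 0, 0]
    - [80, 0, -110, 0, 0, 0]
    - [80, 0, -110, 0, 0, 0]
    - [80, 0, -110, 0, 0, 0]

```text
t: 51.7
ee_pos: [0.526, 0.2667, 0.1922]
eef_rot: [0.748, 0.663, -0.0, 0.0]
force: [0.1, -1.0, -0.1]
opening: 0.497
grasp_force: 0.0
```

```bash
cat >> h.py <<'E'
def rowcheck(c):
    P=cloud(c).reshape(-1,3)*1000; n=P[:,:2]@ex; s=P[:,:2]@ey
    for s0 in(248,339.5,431):
        k=(abs(s-s0)<48)&(n>460)&(n<515)&(P[:,2]>35)&(P[:,2]<41.5)
        if k.sum()<50: print(s0,'none'); continue
        r=rect(P[k]/1000); out=[]
        for a in range(-35,36,14):
            q=k&(abs(s-s0-a)<7); out.append(np.percentile(n[q],[2,98]).round(1).tolist())
        print(s0,r,'s',np.percentile(s[k],[.5,99.5]).round(1),out)
E
python3 - <<'E'
from h import *
st();c=shot('wrist','w9');rowcheck(c)
P=cloud(c).reshape(-1,3)*1000; n=P[:,:2]@ex; s=P[:,:2]@ey
k=(abs(P[:,2]-16)<1.5)&(n>495)&(n<540)&(s>200)&(s<475)
for a in range(205,470,30): print(a,np.percentile(n[k&(abs(s-a)<8)],[1]).round(1),end=' ')
k=(P[:,2]>38)&(P[:,2]<46)&(n>535)&(n<570); print(*rect(P[k]/1000),np.percentile(n[k],[1,99]))
E
```

```text
t 51.7 pos [526.  266.7 192.2] yaw -6.87 tilt [-0.    -0.001] F [ 0.1 -1.  -0.1] open 0.497 gf 0.0
248 (array([515.4, 188.2,  79.1,  31.8,  84. ]), 38.5, 2171) s [209.9 287.9] [[475.7, 504.4], [474.9, 504.2], [475.1, 504.0], [475.2, 503.8], [475.3, 503.7], [475.5, 504.4]]
339.5 (array([526.3, 278.6,  79.4,  31. ,  84. ]), 38.6, 2828) s [300.6 379.2] [[474.8, 504.0], [475.0, 503.8], [475.2, 504.5], [475.3, 504.3], [475.6, 504.1], [474.8, 503.9]]
431 (array([537. , 367.9,  78.9,  32. ,  83.2]), 38.6, 3718) s [390.4 468.9] [[475.2, 504.3], [475.3, 504.1], [475.5, 504.0], [475.5, 504.4], [475.1, 504.1], [475.3, 504.0]]
205 [506.5] 235 [506.1] 265 [506.7] 295 [500.2] 325 [506.7] 355 [506.1] 385 [503.9] 415 [506.] 445 [506.3] [589.4 294.5 218.4  10.6  83.1] 42.0 2948 [544.66397595 554.58089159]
```

View pics/w9.png

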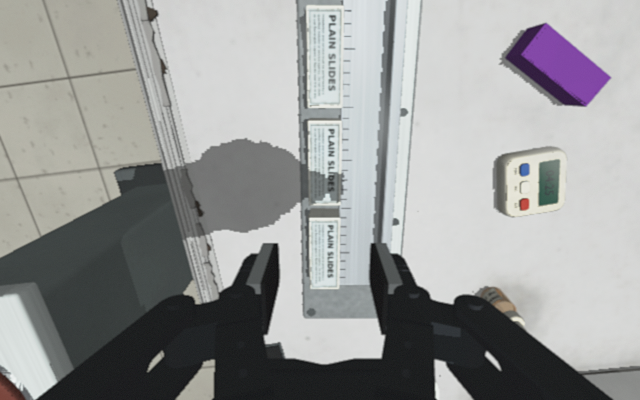

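All three cartons lie flush at n≈504.1, with s spans of 210–288, 300–380 and 390–469, within the straightedge's 200–479. Now I'll regrasp the flange.

```bash
python3 - <<'E'
from h import *
a=b2w(551.2,340);plan((*a,60,BY),(*a,20.5,BY))
E
```

```text
[12.9, 60.9, 132.1, -0.0003, 0.0013, -0.0006]
[0.0, 0.0, 39.5, 0.0, 0.0, 0.0]
```

>>> send_rows:
  deltas:
    - [3, 15, 10, 0, 0, 0]
    - [7, 35, 30, 0, 0, 0]
    - [11, 50, 50, 0, 0, 0]
    - [13, 61, 70, 0, 0, 0]
    - [13, 61, 90, 0, 0, 0]
    - [13, 61, 110, 0, 0, 0]
    - [13, 61, 125, 0, 0, 0]
    - [13, 61, 132, 0, 0.001, 0]
    - [13, 61, 132, 0, 0.001, 0]
    - [13, 61, 132, 0, 0.001, 0]
  grip: 0.2

```text
t: 52.75
ee_pos: [0.5895, 0.2723, 0.0618]
eef_rot: [0.748, 0.663, 0.001, 0.0]
force: [0.8, 0.5, 0.2]
opening: 0.397
grasp_force: 0.0
```

```bash
python3 - <<'E'
from h import *
st();print(w2b(arm.observe()['ee_pos']*1000));a=b2w(551.2,340);plan((*a,20.5,BY))
E
```

```text
t 52.75 pos [589.5 272.3  61.8] yaw -6.92 tilt [0.003 0.002] F [0.8 0.5 0.2] open 0.397 gf 0.0
[552.5 341.1]
[-1.2, -1.4, 41.3, 0.0024, -0.0018, -0.0003]
```

>>> send_rows:
  deltas:
    - [-1, -1, 5, 0, 0, 0]
    - [-1, -1, 12, 0, 0, 0]
    - [-1, -1, 20, 0.002, -0.002, 0]
    - [-1, -1, 28, 0.002, -0.002, 0]
    - [-1, -1, 34, 0.002, -0.002, 0]
    - [-1, -1, 39, 0.002, -0.002, 0]
    - [-1, -1, 41, 0.002, -0.002, 0]
    - [-1, -1, 41, 0.002, -0.002, 0]
    - [-1, -1, 41, 0.002, -0.002, 0]
    - [-1, -1, 41, 0.002, -0.002, 0]

```text
t: 53.75
ee_pos: [0.5882, 0.2716, 0.0205]
eef_rot: [0.748, 0.663, -0.0, 0.0]
force: [0.0, -0.6, -0.0]
opening: 0.398
grasp_force: 0.0
```

```bash
python3 - <<'E'
from h import *
st();print(w2b(arm.observe()['ee_pos']*1000))
E
```

```text
t 53.75 pos [588.2 271.6  20.5] yaw -6.9 tilt [-0. -0.] F [ 0.  -0.6 -0. ] open 0.398 gf 0.0
[551.3 340.3]
```

>>> send_rows:
  deltas:
    - [0, 0, 0, 0, 0, 0]
    - [0, 0, 0, 0, 0, 0]
    - [0, 0, 0, 0, 0, 0]
    - [0, 0, 0, 0, 0, 0]
    - [0, 0, 0, 0, 0, 0]
    - [0, 0, 0, 0, 0, 0]
    - [0, 0, 0, 0, 0, 0]
    - [0, 0, 0, 0, 0, 0]
    - [0, 0, 0, 0, 0, 0]
    - [0, 0, 0, 0, 0, 0]
  grip: 1
  newtons: 80

```text
t: 54.75
ee_pos: [0.5876, 0.2716, 0.0206]
eef_rot: [0.748, 0.663, -0.001, -0.0]
force: [-1.8, -0.6, 6.1]
opening: 0.097
grasp_force: 80.9
```

>>> send_rows:
  deltas:
    - [0, 0, -2, 0, 0, 0]
    - [0, 0, -5, 0, 0, 0]
    - [0, 0, -9, 0, 0, 0]
    - [0, 0, -14, 0, 0, 0]
    - [0, 0, -20, 0, 0, 0]
    - [0, 0, -27, 0, 0, 0]
    - [0, 0, -35, 0, 0, 0]
    - [0, 0, -45, 0, 0, 0]
    - [0, 0, -55, 0, 0, 0]
    - [0, 0, -60, 0, 0, 0]

```text
t: 55.75
ee_pos: [0.5887, 0.2718, 0.0818]
eef_rot: [0.748, 0.663, 0.001, 0.0]
force: [0.2, -0.4, -3.8]
opening: 0.094
grasp_force: 79.7
```

```bash
python3 - <<'E'
from h import *
st();a=b2w(553,150);plan((*a,85,BY),(460,20,85,0),(443,-90,60,6.4))
c=shot('wrist','w10');rowcheck(c)
E
```

```text
t 55.75 pos [588.7 271.8  81.8] yaw -6.9 tilt [0.001 0.   ] F [ 0.2 -0.4 -3.8] open 0.094 gf 79.7
[-190.5, 1.2, -3.3, 0.0014, -0.0005, -0.0]
[-74.9, -98.7, 0.0, 0.0, 0.0, -0.1204]
[-110.0, -17.0, 25.0, 0.0, 0.0, -0.1117]Traceback (most recent call last):
  File "<stdin>", line 3, in <module>
  File "h.py", line 50, in rowcheck
    q=k&(abs(s-s0-a)<7); out.append(np.percentile(n[q],[2,98]).round(1).tolist())
                                    ~~~~~~~~~~~~~^^^^^^^^^^^^^
    return _quantile_unchecked(
        a, q, axis, out, overwrite_input, method, keepdims, weights)
    return _ureduce(a,
                    func=_quantile_ureduce_func,
    ...<5 lines>...
                    overwrite_input=overwrite_input,
                    method=method)
    r = func(a, **kwargs)
    result = _quantile(arr,
                       quantiles=q,
    ...<2 lines>...
                       out=out,
                       weights=wgt)
    slices_having_nans = np.isnan(arr[-1, ...])
                                  ~~~^^^^^^^^^
IndexError: index -1 is out of bounds for axis 0 with size 0
```

>>> send_rows:
  deltas:
    - [-10, 0, -1, 0, 0, 0]
    - [-30, 0, -2, 0, 0, 0]
    - [-55, 0, -3, 0, 0, 0]
    - [-80, 0, -3, 0, 0, 0]
    - [-105, 0, -3, 0, 0, 0]
    - [-130, 0, -3, 0, 0, 0]
    - [-155, 0, -3, 0, 0, 0]
    - [-175, 0, -3, 0, 0, 0]
    - [-187, 0, -3, 0, 0, 0]
    - [-190, 0, -3, 0, 0, 0]

```text
t: 56.8
ee_pos: [0.5647, 0.0803, 0.0832]
eef_rot: [0.75, 0.662, -0.001, 0.0]
force: [1.3, 0.3, -4.0]
opening: 0.094
grasp_force: 79.7
```

```bash
python3 - <<'E'
from h import *
st();plan((460,20,85,0))
a=shot('scene','s11');b=shot('side','d11')
for c in(a,b):
  P=cloud(c);m=(P[...,0]>.36)&(P[...,0]<.52)&(P[...,1]>-.27)&(P[...,1]<.09)&(abs(P[...,2])<.009)&(c['img'].max(-1)<70)
  k=cv2.morphologyEx(m.astype(np.uint8),cv2.MORPH_OPEN,np.ones((3,3)))>0
  print(*rect(P[k]))
cv2.imwrite('pics/s11c.png',cv2.resize(a['img'][160:320,190:450,::-1],None,fx=3,fy=3))
w=shot('wrist','w11')
try: rowcheck(w)
except Exception as e: print(e)
E
```

```text
t 56.8 pos [564.7  80.3  83.2] yaw -7.1 tilt [-0.001 -0.002] F [ 1.3  0.3 -4. ] open 0.094 gf 79.7
[-72.8, -96.4, -1.5, -0.0013, 0.0019, -0.124]
[426.6 -90.7 286.6  63.6 -85. ] 3.3 2387
[425.2 -86.8 282.2  57.9 -85.5] 4.1 704
index -1 is out of bounds for axis 0 with size 0
```

View pics/s11c.png

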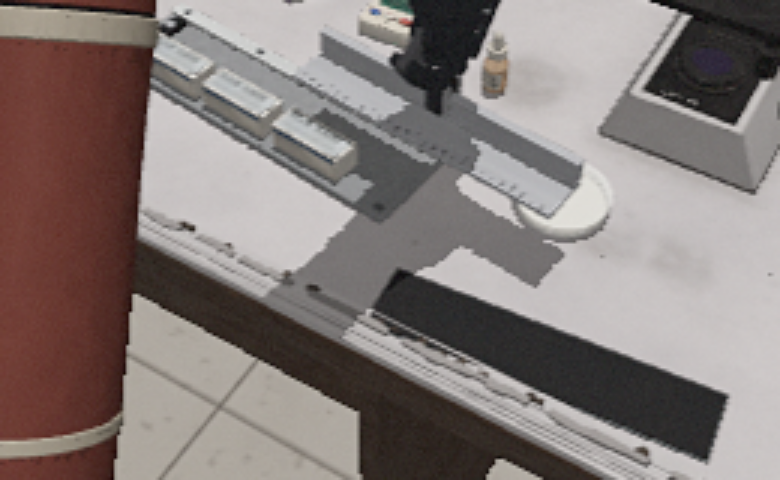

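The pad is clear at crop corners (398,268), (727,395), (710,460) and (373,312). The three cartons still stand in a row, and the straightedge is above the petri dish without touching it.

```bash
python3 - <<'E'
from h import *
c=load('s11')
p=[(onplane(c,190+u/3-.3,160+v/3-.3,.004)*1000)[:2].round(1) for u,v in((398,268),(727,395),(710,460),(373,312))]
print(p,np.mean(p,0))
for i in range(4): d=p[i]-p[i-1]; print(np.hypot(*d).round(1),np.degrees(np.arctan2(d[1],d[0])).round(1))
E
```

```text
[array([444.4,  53.1]), array([ 469.4, -230.9]), array([ 408.5, -238.7]), array([393.6,  47. ])] [428.975 -92.375]
51.2 6.8
285.1 -85.0
61.4 -172.7
286.1 93.0
```

>>> send_rows:
  deltas:
    - [-5, -7, -1, 0, 0, -0.01]
    - [-13, -17, -1, 0, 0, -0.02]
    - [-21, -28, -1, 0, 0, -0.035]
    - [-29, -39, -1, 0, 0, -0.05]
    - [-37, -50, -1, 0, 0, -0.065]
    - [-46, -61, -1, 0, 0, -0.08]
    - [-55, -73, -1, 0, 0, -0.095]
    - [-63, -84, -1, 0, 0, -0.11]
    - [-70, -93, -1, 0, 0, -0.12]
    - [-73, -96, -1, 0, 0, -0.124]

```text
t: 57.95
ee_pos: [0.4596, 0.0219, 0.0844]
eef_rot: [0.706, 0.709, -0.001, -0.001]
force: [-0.3, 0.5, -5.0]
opening: 0.1
grasp_force: 79.7
```

```bash
python3 - <<'E'
from h import *
st();a=shot('scene','s12');b=shot('side','d12')
for c in(a,b):
  P=cloud(c);m=(P[...,0]>.36)&(P[...,0]<.52)&(P[...,1]>-.27)&(P[...,1]<.09)&(abs(P[...,2])<.009)&(c['img'].max(-1)<70)
  k=cv2.morphologyEx(m.astype(np.uint8),cv2.MORPH_OPEN,np.ones((3,3)))>0
  print(*rect(P[k]))
E
```

```text
t 57.95 pos [459.6  21.9  84.4] yaw 0.24 tilt [-0.002 -0.   ] F [-0.3  0.5 -5. ] open 0.1 gf 79.7
[425.9 -90.8 285.6  66.4 -85.6] 3.3 2422
[401.2 -57.  216.8  24.4 -87.7] 4.2 181
```

```bash
python3 - <<'E'
from h import *
plan((446,-89,50,4.7),(446,-89,17,4.7))
c=load('w1');P=cloud(c)*1000;E=[]
for v in range(25,250,5):
    d=c['img'][v,334:360].max(-1)<75; u=np.where(d)[0]
    if len(u): 
        q=onplane(c,334+u.max()+.5,v,.004)*1000; E.append(q[:2])
E=np.array(E,np.float32);vx,vy,x0,y0=cv2.fitLine(E,cv2.DIST_HUBER,0,.01,.01).ravel();print(len(E),np.degrees(np.arctan2(vy,vx)),x0+(-91-y0)*vx/vy)
E
```

```text
[-110.9, -15.2, 34.5, -0.0006, 0.0003, -0.0787]
[0.0, 0.0, 33.0, 0.0, 0.0, 0.0]
32 -84.849365 455.85205
```

>>> send_rows:
  deltas:
    - [-8, -1, 2, 0, 0, -0.006]
    - [-22, -3, 5, 0, 0, -0.015]
    - [-37, -6, 9, 0, 0, -0.025]
    - [-52, -8, 13, 0, 0, -0.035]
    - [-67, -10, 18, 0, 0, -0.05]
    - [-82, -12, 23, 0, 0, -0.06]
    - [-96, -14, 28, 0, 0, -0.07]
    - [-106, -15, 32, 0, 0, -0.08]
    - [-111, -16, 34, 0, 0, -0.083]
    - [-111, -16, 34, 0, 0, -0.083]

```text
t: 59.05
ee_pos: [0.4456, -0.0901, 0.0501]
eef_rot: [0.676, 0.736, -0.001, 0.0]
force: [0.1, -0.4, -3.8]
opening: 0.099
grasp_force: 79.7
```

```bash
python3 - <<'E'
from h import *
st();plan((445,-89,18,5))
E
```

```text
t 59.05 pos [445.6 -90.1  50.1] yaw 4.86 tilt [-0.001 -0.001] F [ 0.1 -0.4 -3.8] open 0.099 gf 79.7
[1.2, -0.5, 32.1, -0.0008, 0.001, -0.0024]
```

>>> send_rows:
  deltas:
    - [1, 0, 5, 0, 0, 0]
    - [1, 0, 11, 0, 0, 0]
    - [1, 0, 17, 0, 0, 0]
    - [1, 0, 23, 0, 0, 0]
    - [1, 0, 28, 0, 0, 0]
    - [1, 0, 31, 0, 0, 0]
    - [1, 0, 33, 0, 0, 0]
    - [1, 0, 34.5, 0, 0, 0]
    - [1, 0, 35.5, 0, 0, 0]
    - [1, 0, 36, 0, 0, 0]

```text
t: 60.05
ee_pos: [0.4454, -0.0881, 0.0145]
eef_rot: [0.676, 0.737, -0.0, -0.0]
force: [-0.2, 0.0, 1.7]
opening: 0.097
grasp_force: 80.5
```

```bash
python3 - <<'E'
from h import *
st()
E
```

```text
t 60.05 pos [445.4 -88.1  14.5] yaw 4.96 tilt [-0.001 -0.001] F [-0.2  0.   1.7] open 0.097 gf 80.5
```

>>> send_rows:
  deltas:
    - [0, 0, 0, 0, 0, 0]
    - [0, 0, 0, 0, 0, 0]
    - [0, 0, 0, 0, 0, 0]
    - [0, 0, 0, 0, 0, 0]
    - [0, 0, -4, 0, 0, 0]
    - [0, 0, -12, 0, 0, 0]
    - [0, 0, -25, 0, 0, 0]
    - [0, 0, -40, 0, 0, 0]
    - [0, 0, -60, 0, 0, 0]
    - [0, 0, -80, 0, 0, 0]
  grip: 0.2

```text
t: 61.05
ee_pos: [0.4452, -0.088, 0.0956]
eef_rot: [0.676, 0.737, -0.0, -0.0]
force: [0.2, 0.0, -0.1]
opening: 0.402
grasp_force: 0.0
```

>>> send_rows:
  deltas:
    - [0, 0, -20, 0, 0, 0]
    - [0, 0, -45, 0, 0, 0]
    - [0, 0, -70, 0, 0, 0]
    - [0, 0, -95, 0, 0, 0]
    - [0, 0, -120, 0, 0, 0]
    - [0, 0, -140, 0, 0, 0]
    - [0, 0, -150, 0, 0, 0]
    - [0, 0, -155, 0, 0, 0]
    - [0, 0, -155, 0, 0, 0]
    - [0, 0, -155, 0, 0, 0]

```text
t: 62.05
ee_pos: [0.4448, -0.0878, 0.2486]
eef_rot: [0.676, 0.737, -0.001, -0.001]
force: [-0.8, 0.8, 0.8]
opening: 0.399
grasp_force: 0.0
```

```bash
python3 - <<'E'
from h import *
st();c=shot('wrist','w13');P=cloud(c);q=sel(P,.38,.5,-.26,.09,.03,.042);print('flange',*rect(q))
shot('scene','s13')
cv2.imwrite('pics/w13c.png',cv2.resize(c['img'][0:300,240:400,::-1],None,fx=2,fy=2,interpolation=cv2.INTER_CUBIC))
plan((490,270,250,BY))
E
```

```text
t 62.05 pos [444.8 -87.8 248.6] yaw 4.96 tilt [-0.003 -0.   ] F [-0.8  0.8  0.8] open 0.399 gf 0.0
flange [444.6 -88.7 279.9   9.8 -85.2] 36.1 2368
[352.6, 75.9, -1.8, -0.0031, 0.0004, 0.2069]
```

View pics/w13c.png

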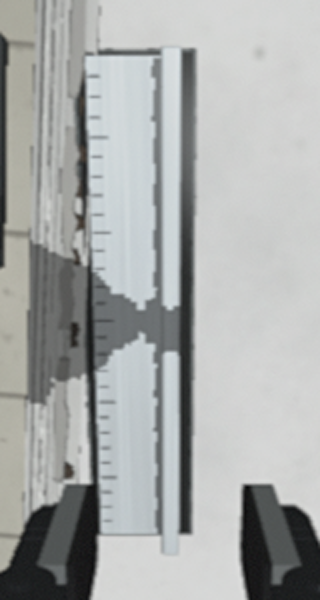

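The far margin looks wider than the near one, so I'll check the pad outline more closely using s12, where the pad was bare.

```bash
python3 - <<'E'
from h import *
a=load('s12');w=load('w13')
P=cloud(a)
SE=np.array([424.7,-90.4]);y=np.radians(4.9);sx=np.array([np.cos(y),np.sin(y)]);sy=np.array([-sx[1],sx[0]])
x=cv2.resize(a['img'][230:330,300:450,::-1],None,fx=5,fy=5,interpolation=cv2.INTER_CUBIC)
for q,c in(((25,140),(0,0,255)),((25,-140),(0,0,255)),((-25,-140),(0,0,255)),((-25,140),(0,0,255)),((33,145),(0,255,0)),((33,-145),(0,255,0)),((-33,-145),(0,255,0)),((-33,145),(0,255,0))):
    p=SE+q[0]*sx+q[1]*sy; u=proj(a,(*p/1000,.004)); cv2.circle(x,tuple(int(v) for v in ((u-[300,230]+.5)*5)),3,c,-1)
cv2.imwrite('pics/s12c.png',x)
E
```

```text
(no output)
```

View pics/s12c.png

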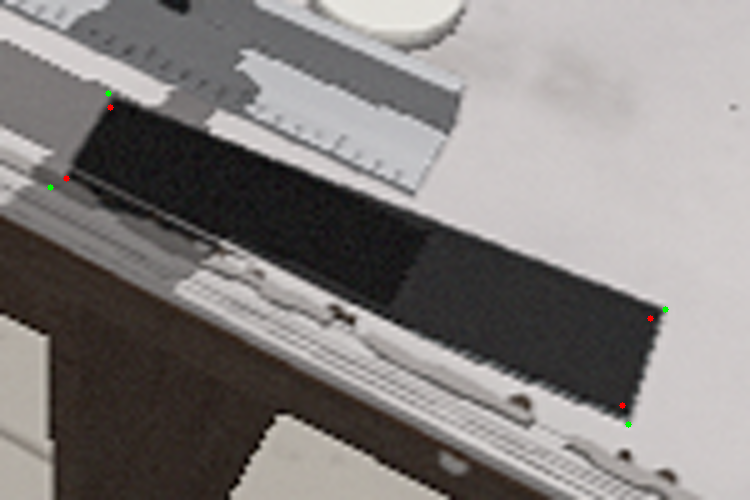

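```bash
python3 - <<'E'
from h import *
a=load('s12')
fl,fr,nr=[(onplane(a,300+u/5-.5,230+v/5-.5,.004)*1000)[:2] for u,v in((112,98),(663,308),(630,418))]
print(fl,fr,nr,'len',np.hypot(*(fl-fr)),'w',np.hypot(*(fr-nr)),'yaw',np.degrees(np.arctan2(*(fl-fr)[::-1]))-90,'c',(fl+nr)/2)
E
```

```text
[443.60624031  54.03071506] [ 470.18269376 -230.79274368] [ 407.3764181  -237.12402229] len 286.06067630418676 w 63.12458595066609 yaw 5.330749070172388 c [425.4913292  -91.54665361]
```

The pad centre is (425.5, -91.5) at 5.3° and the straightedge lies at (424.7, -90.4) at 4.9°, so it is central. I'll check the row next.

>>> send_rows:
  deltas:
    - [15, 3, 0, 0, 0, 0.01]
    - [45, 10, -1, 0, 0, 0.03]
    - [85, 18, -1, 0, 0, 0.05]
    - [125, 27, -1, 0, 0, 0.075]
    - [165, 36, -2, 0, 0, 0.1]
    - [205, 44, -2, 0, 0, 0.12]
    - [245, 53, -2, 0, 0, 0.145]
    - [285, 61, -2, 0, 0, 0.17]
    - [325, 70, -2, -0.003, 0, 0.19]
    - [352, 76, -2, -0.003, 0, 0.207]

```text
t: 63.15
ee_pos: [0.4899, 0.273, 0.2499]
eef_rot: [0.747, 0.664, 0.0, 0.0]
force: [0.2, 0.7, -0.2]
opening: 0.4
grasp_force: 0.0
```

>>> send_rows:
  deltas:
    - [0, 0, 0, 0, 0, 0]
    - [0, 0, 0, 0, 0, 0]
    - [0, 0, 0, 0, 0, 0]
    - [0, 0, 0, 0, 0, 0]
    - [0, 0, 0, 0, 0, 0]
    - [0, 0, 0, 0, 0, 0]
    - [0, 0, 0, 0, 0, 0]
    - [0, 0, 0, 0, 0, 0]
    - [0, 0, 0, 0, 0, 0]
    - [0, 0, 0, 0, 0, 0]

```text
t: 64.15
ee_pos: [0.4907, 0.2693, 0.2512]
eef_rot: [0.748, 0.663, 0.001, 0.001]
force: [-0.2, 0.8, 0.1]
opening: 0.407
grasp_force: 0.0
```

```bash
python3 - <<'E'
from h import *
st();c=shot('wrist','w14');rowcheck(c)
E
```

```text
t 64.15 pos [490.7 269.3 251.2] yaw -6.9 tilt [ 0.002 -0.001] F [-0.2  0.8  0.1] open 0.407 gf 0.0
248 (array([515.7, 188.2,  79. ,  30.9,  83.9]), 38.4, 1524) s [209.7 287.9] [[475.5, 496.9], [474.2, 498.2], [475.1, 504.3], [474.8, 503.7], [474.6, 504.2], [475.5, 503.8]]Traceback (most recent call last):
  File "<stdin>", line 2, in <module>
  File "h.py", line 50, in rowcheck
    q=k&(abs(s-s0-a)<7); out.append(np.percentile(n[q],[2,98]).round(1).tolist())
                                    ~~~~~~~~~~~~~^^^^^^^^^^^^^
    return _quantile_unchecked(
        a, q, axis, out, overwrite_input, method, keepdims, weights)
    return _ureduce(a,
                    func=_quantile_ureduce_func,
    ...<5 lines>...
                    overwrite_input=overwrite_input,
                    method=method)
    r = func(a, **kwargs)
    result = _quantile(arr,
                       quantiles=q,
    ...<2 lines>...
                       out=out,
                       weights=wgt)
    slices_having_nans = np.isnan(arr[-1, ...])
                                  ~~~^^^^^^^^^
IndexError: index -1 is out of bounds for axis 0 with size 0
```

Something changed at the middle or left carton. I'll look.

View pics/w14.png

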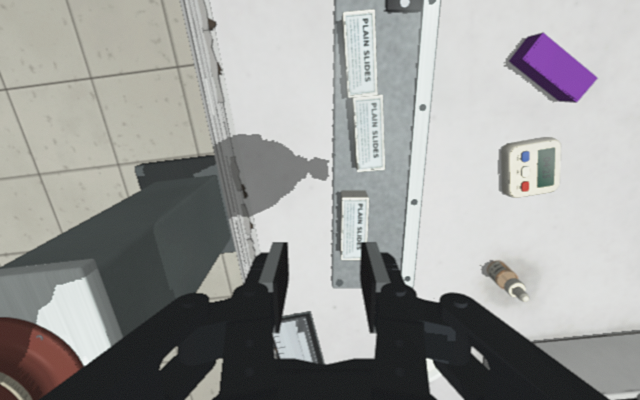

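```bash
python3 - <<'E'
from h import *
P=cloud(load('w14'))
for lo,hi in((.14,.235),(.23,.325),(.325,.43)):
    q=sel(P,.45,.56,lo,hi,.033,.043);print(*rect(q)); print(w2b(rect(q)[0]))
E
```

```text
[515.7 188.2  79.   30.9  83.9] 38.4 1558
[489.4 248.8]
[541.6 290.4  69.6  30.9  88.5] 38.5 1868
[502.8 353.4]
[539.6 369.5  89.5  34.6 -88.8] 38.5 2907
[491.3 431.6]
```

The middle carton has been knocked aside: it is at (370,132), its near-left corner touching the left carton at (360,52), which is slightly turned. s11 showed the row still straight after the straightedge came off, so this is the announced disturbance. I'll measure each carton and put it back on the known line.

```bash
cat >> h.py <<'E'
def comps(c,er=3):
    P=cloud(c);q=P*1000;n=q[...,:2]@ex;s=q[...,:2]@ey
    m=((n>455)&(n<540)&(s>190)&(s<490)&(P[...,2]>.034)&(P[...,2]<.043)).astype(np.uint8)
    m2=cv2.erode(m,np.ones((er,er))); k,l=cv2.connectedComponents(m2)
    for i in range(1,k):
        mm=l==i
        if mm.sum()<200: continue
        mm=cv2.dilate(mm.astype(np.uint8),np.ones((er,er)))&m
        r=rect(P[mm>0]); print(r[0],r[1],r[2],'n,s',w2b(r[0]),'yaw',(r[0][4]%180-90).round(1))
E
python3 - <<'E'
from h import *
for er in (3,5,7): comps(load('w14'),er); print()
E
```

```text
[540.3 334.7 159.1  34.6 -88.8] 38.5 4740 n,s [496.2 397.2] yaw 1.2
[515.7 188.1  78.9  30.4  83. ] 38.4 1520 n,s [489.4 248.7] yaw -7.0

[540.3 334.7 158.6  34.7 -90. ] 38.5 4694 n,s [496.2 397.2] yaw 0.0
[515.7 188.1  78.9  30.4  83. ] 38.4 1493 n,s [489.4 248.7] yaw -7.0

[540.3 334.2 158.2  34.6 -88.3] 38.6 4587 n,s [496.2 396.7] yaw 1.7
[515.6 188.1  78.8  30.4  83.4] 38.4 1422 n,s [489.3 248.7] yaw -6.6
```

```bash
cat >> h.py <<'E'
from scipy.optimize import differential_evolution
def fit2(c,s_lo=295):
    P=cloud(c);q=P.reshape(-1,3)*1000;n=q[:,:2]@ex;s=q[:,:2]@ey
    k=(n>455)&(n<540)&(s>s_lo)&(s<490)&(q[:,2]>34)&(q[:,2]<43)
    n,s=n[k],s[k]
    def out(cn,cs,th,n,s):
        ct,sn=np.cos(th),np.sin(th); u=(n-cn)*ct+(s-cs)*sn; v=-(n-cn)*sn+(s-cs)*ct
        return np.maximum(np.maximum(abs(u)-15,abs(v)-40),0)
    def cost(p):
        a=out(*p[:3],n,s);b=out(*p[3:],n,s); return np.mean(np.minimum(a,b)**2)
    r=differential_evolution(cost,[(480,515),(330,370),(-.25,.25),(480,500),(415,450),(-.25,.25)],seed=1,maxiter=400,tol=1e-8)
    for p in(r.x[:3],r.x[3:]): print('n,s',p[:2].round(1),'yaw',(np.degrees(p[2])+BY).round(1),'xy',b2w(*p[:2]).round(1))
    print(r.fun)
E
python3 - <<'E'
from h import *
fit2(load('w14'))
E
```

```text
n,s [502.2 358.1] yaw -1.9 xy [541.6 295.2]
n,s [490.3 435.6] yaw -2.1 xy [539.  373.6]
0.0005620612225638971
```

```bash
python3 - <<'E'
from h import *
st();plan((541.6,295.2,90,-1.9),(541.6,295.2,18.5,-1.9))
E
```

```text
t 64.2 pos [490.7 269.4 251.1] yaw -6.89 tilt [ 0.002 -0.001] F [-0.8  0.8  0.1] open 0.401 gf 0.0
[31.8, 47.0, 161.2, 0.0022, 0.0004, -0.0872]
[0.0, 0.0, 71.5, 0.0, 0.0, 0.0]
```

>>> send_rows:
  deltas:
    - [3, 5, 16, 0, 0, -0.01]
    - [8, 12, 40, 0, 0, -0.02]
    - [13, 19, 65, 0, 0, -0.03]
    - [18, 26, 90, 0, 0, -0.04]
    - [23, 34, 115, 0, 0, -0.06]
    - [28, 41, 138, 0, 0, -0.075]
    - [31, 46, 155, 0.002, 0, -0.087]
    - [32, 47, 161, 0.002, 0, -0.087]
    - [32, 47, 161, 0.002, 0, -0.087]
    - [32, 47, 161, 0.002, 0, -0.087]
  grip: -1
  newtons: 35

```text
t: 65.2
ee_pos: [0.542, 0.2954, 0.0912]
eef_rot: [0.719, 0.695, 0.001, 0.0]
force: [-0.1, -1.1, -0.6]
opening: 1.002
grasp_force: 0.0
```

```bash
python3 - <<'E'
from h import *
st();plan((541.6,295.2,18.5,-1.9))
E
```

```text
t 65.2 pos [542.  295.4  91.2] yaw -1.93 tilt [0.001 0.   ] F [-0.1 -1.1 -0.6] open 1.002 gf 0.0
[-0.2, -0.5, 72.7, 0.0014, -0.0002, -0.0005]
```

>>> send_rows:
  deltas:
    - [0, 0, 6, 0, 0, 0]
    - [0, 0, 16, 0, 0, 0]
    - [0, 0, 28, 0, 0, 0]
    - [0, 0, 40, 0, 0, 0]
    - [0, 0, 52, 0, 0, 0]
    - [0, 0, 62, 0, 0, 0]
    - [0, 0, 69, 0, 0, 0]
    - [0, 0, 72, 0, 0, 0]
    - [0, 0, 72, 0, 0, 0]
    - [0, 0, 72, 0, 0, 0]

```text
t: 66.2
ee_pos: [0.542, 0.2954, 0.0186]
eef_rot: [0.719, 0.695, 0.0, 0.0]
force: [-0.5, 0.5, 0.9]
opening: 1.0
grasp_force: 0.0
```

>>> send_rows:
  deltas:
    - [0, 0, 0, 0, 0, 0]
    - [0, 0, 0, 0, 0, 0]
    - [0, 0, 0, 0, 0, 0]
    - [0, 0, 0, 0, 0, 0]
    - [0, 0, 0, 0, 0, 0]
    - [0, 0, 0, 0, 0, 0]
    - [0, 0, 0, 0, 0, 0]
    - [0, 0, 0, 0, 0, 0]
    - [0, 0, 0, 0, 0, 0]
    - [0, 0, 0, 0, 0, 0]
  grip: 1

```text
t: 67.2
ee_pos: [0.542, 0.2954, 0.0186]
eef_rot: [0.719, 0.695, 0.0, 0.0]
force: [0.7, -0.1, 5.1]
opening: 0.339
grasp_force: 36.1
```

```bash
python3 - <<'E'
from h import *
st();a=b2w(490.6,339.5);x,y,z=arm.observe()['ee_pos']*1000;print(w2b((x,y)))
plan((x,y,z+12,-1.9),(*a,z+12,-6.88))
E
```

```text
t 67.2 pos [542.  295.4  18.6] yaw -1.92 tilt [ 0.001 -0.   ] F [ 0.7 -0.1  5.1] open 0.339 gf 36.1
[502.6 358.4]
[-0.0, 0.0, -12.0, 0.001, 0.0, -0.0003]
[-17.7, -13.6, 0.0, 0.0, 0.0, 0.0869]
```

>>> send_rows:
  deltas:
    - [0, 0, -3, 0, 0, 0]
    - [0, 0, -7, 0, 0, 0]
    - [0, 0, -12, 0, 0, 0]
    - [-3, -3, -12, 0, 0, 0.02]
    - [-8, -6, -12, 0, 0, 0.04]
    - [-13, -10, -12, 0, 0, 0.06]
    - [-17, -13, -12, 0, 0, 0.08]
    - [-18, -13.6, -12, 0, 0, 0.087]
    - [-18, -13.6, -12, 0, 0, 0.087]
    - [-18, -13.6, -12, 0, 0, 0.087]

```text
t: 68.2
ee_pos: [0.5276, 0.278, 0.0303]
eef_rot: [0.748, 0.663, 0.0, 0.0]
force: [-0.5, 1.2, -1.3]
opening: 0.341
grasp_force: 35.6
```

```bash
python3 - <<'E'
from h import *
st();a=b2w(490.6,339.5);print(w2b(arm.observe()['ee_pos']*1000))
plan((*a,18.8,-6.88))
E
```

```text
t 68.2 pos [527.6 278.   30.3] yaw -6.89 tilt [ 0. -0.] F [-0.5  1.2 -1.3] open 0.341 gf 35.6
[490.4 339.4]
[0.1, 0.2, 11.5, 0.0005, 0.0001, -0.0002]
```

>>> send_rows:
  deltas:
    - [0, 0.2, 3, 0, 0, 0]
    - [0, 0.2, 6, 0, 0, 0]
    - [0, 0.2, 9, 0, 0, 0]
    - [0, 0.2, 10.5, 0, 0, 0]
    - [0, 0.2, 11.2, 0, 0, 0]
    - [0, 0.2, 11.7, 0, 0, 0]
    - [0, 0.2, 11.7, 0, 0, 0]
    - [0, 0.2, 11.7, 0, 0, 0]
    - [0, 0.2, 11.7, 0, 0, 0]
    - [0, 0.2, 11.7, 0, 0, 0]

```text
t: 69.2
ee_pos: [0.5278, 0.2778, 0.0186]
eef_rot: [0.748, 0.663, 0.0, 0.0]
force: [0.3, -0.7, -0.5]
opening: 0.342
grasp_force: 35.6
```

```bash
python3 - <<'E'
from h import *
st();print(w2b(arm.observe()['ee_pos']*1000))
E
```

```text
t 69.2 pos [527.8 277.8  18.6] yaw -6.9 tilt [ 0.001 -0.   ] F [ 0.3 -0.7 -0.5] open 0.342 gf 35.6
[490.6 339.2]
```

>>> send_rows:
  deltas:
    - [0, 0, 0, 0, 0, 0]
    - [0, 0, 0, 0, 0, 0]
    - [0, 0, 0, 0, 0, 0]
    - [0, 0, 0, 0, 0, 0]
    - [0, 0, -4, 0, 0, 0]
    - [0, 0, -12, 0, 0, 0]
    - [0, 0, -25, 0, 0, 0]
    - [0, 0, -40, 0, 0, 0]
    - [0, 0, -55, 0, 0, 0]
    - [0, 0, -65, 0, 0, 0]
  grip: 0

```text
t: 70.2
ee_pos: [0.5285, 0.2781, 0.086]
eef_rot: [0.748, 0.663, 0.001, 0.001]
force: [0.4, 0.2, 0.0]
opening: 0.498
grasp_force: 0.0
```

```bash
python3 - <<'E'
from h import *
st();c=shot('wrist','w15');comps(c);a=(539.0,373.6)
plan((*a,85,-2.1),(*a,18.6,-2.1))
E
```

```text
t 70.2 pos [528.5 278.1  86. ] yaw -6.9 tilt [0.003 0.001] F [0.4 0.2 0. ] open 0.498 gf 0.0
[539.  367.   64.9  30.6  88. ] 38.6 7086 n,s [491.  429.1] yaw -2.0
[526.7 277.4  79.2  30.7  83.6] 38.5 5845 n,s [489.6 338.7] yaw -6.4
[516.9 198.5  59.5  30.8  83.1] 38.5 3173 n,s [489.3 259.2] yaw -6.9
[95.6, -1.8, 2.3, 0.0046, -0.0024, -0.0838]
[0.0, 0.0, 66.4, 0.0, 0.0, 0.0]
```

>>> send_rows:
  deltas:
    - [6, 0, 0, 0, 0, -0.01]
    - [18, 0, 0, 0, 0, -0.02]
    - [32, -1, 0, 0, 0, -0.03]
    - [46, -1, 1, 0, 0, -0.045]
    - [60, -1, 1, 0, 0, -0.06]
    - [74, -1, 2, 0.004, -0.002, -0.07]
    - [86, -2, 2, 0.004, -0.002, -0.08]
    - [94, -2, 2, 0.004, -0.002, -0.084]
    - [96, -2, 2, 0.004, -0.002, -0.084]
    - [96, -2, 2, 0.004, -0.002, -0.084]
  grip: -1

```text
t: 71.25
ee_pos: [0.5371, 0.3733, 0.0814]
eef_rot: [0.72, 0.694, -0.002, -0.0]
force: [-1.2, -0.4, -0.1]
opening: 1.001
grasp_force: 0.0
```

>>> send_rows:
  deltas:
    - [0, 0, 6, 0, 0, 0]
    - [0, 0, 16, 0, 0, 0]
    - [0, 0, 28, 0, 0, 0]
    - [0, 0, 40, 0, 0, 0]
    - [0, 0, 50, 0, 0, 0]
    - [0, 0, 58, 0, 0, 0]
    - [0, 0, 64, 0, 0, 0]
    - [0, 0, 66, 0, 0, 0]
    - [0, 0, 66, 0, 0, 0]
    - [0, 0, 66, 0, 0, 0]

```text
t: 72.25
ee_pos: [0.5373, 0.3734, 0.016]
eef_rot: [0.72, 0.694, -0.002, -0.001]
force: [-0.6, -0.2, -0.1]
opening: 1.003
grasp_force: 0.0
```

>>> send_rows:
  deltas:
    - [0, 0, 0, 0, 0, 0]
    - [0, 0, 0, 0, 0, 0]
    - [0, 0, 0, 0, 0, 0]
    - [0, 0, 0, 0, 0, 0]
    - [0, 0, 0, 0, 0, 0]
    - [0, 0, 0, 0, 0, 0]
    - [0, 0, 0, 0, 0, 0]
    - [0, 0, 0, 0, 0, 0]
    - [0, 0, 0, 0, 0, 0]
    - [0, 0, 0, 0, 0, 0]
  grip: 1

```text
t: 73.25
ee_pos: [0.5373, 0.3733, 0.0159]
eef_rot: [0.72, 0.694, -0.002, -0.001]
force: [-0.3, 0.3, 3.4]
opening: 0.342
grasp_force: 36.2
```

```bash
python3 - <<'E'
from h import *
st();x,y,z=arm.observe()['ee_pos']*1000;m=w2b((x,y));print(m);a=b2w(490.6,m[1]-4.5)
plan((*a,z+12,-6.88))
E
```

```text
t 73.25 pos [537.3 373.3  15.9] yaw -2.09 tilt [-0.003 -0.002] F [-0.3  0.3  3.4] open 0.342 gf 36.2
[488.5 435.2]
[-4.7, 1.6, -12.0, -0.003, 0.0019, 0.0837]
```

>>> send_rows:
  deltas:
    - [0, 0, -3, 0, 0, 0]
    - [0, 0, -7, 0, 0, 0]
    - [0, 0, -12, 0, 0, 0]
    - [-1, 0, -12, 0, 0, 0.02]
    - [-3, 1, -12, 0, 0, 0.04]
    - [-4, 1, -12, 0, 0, 0.06]
    - [-4.7, 1.6, -12, 0, 0, 0.08]
    - [-4.7, 1.6, -12, 0, 0, 0.084]
    - [-4.7, 1.6, -12, 0, 0, 0.084]
    - [-4.7, 1.6, -12, 0, 0, 0.084]

```text
t: 74.25
ee_pos: [0.5383, 0.3685, 0.0275]
eef_rot: [0.748, 0.663, -0.002, -0.001]
force: [0.7, 0.5, -0.6]
opening: 0.341
grasp_force: 35.6
```

```bash
python3 - <<'E'
from h import *
st();m=w2b(arm.observe()['ee_pos']*1000);print(m);a=b2w(490.6,m[1])
plan((*a,16,-6.88))
E
```

```text
t 74.25 pos [538.3 368.5  27.5] yaw -6.89 tilt [-0.004 -0.002] F [ 0.7  0.5 -0.6] open 0.341 gf 35.6
[490.1 430.5]
[0.0, 0.5, 11.5, -0.0038, 0.0026, -0.0002]
```

>>> send_rows:
  deltas:
    - [0, 0.5, 3, 0, 0, 0]
    - [0, 0.5, 6, 0, 0, 0]
    - [0, 0.5, 9, 0, 0, 0]
    - [0, 0.5, 10.5, 0, 0, 0]
    - [0, 0.5, 11.2, 0, 0, 0]
    - [0, 0.5, 11.7, 0, 0, 0]
    - [0, 0.5, 11.7, 0, 0, 0]
    - [0, 0.5, 11.7, 0, 0, 0]
    - [0, 0.5, 11.7, 0, 0, 0]
    - [0, 0.5, 11.7, 0, 0, 0]

```text
t: 75.25
ee_pos: [0.539, 0.3684, 0.016]
eef_rot: [0.748, 0.663, -0.002, -0.0]
force: [0.0, 0.5, -0.5]
opening: 0.346
grasp_force: 35.7
```

```bash
python3 - <<'E'
from h import *
st();print(w2b(arm.observe()['ee_pos']*1000))
E
```

```text
t 75.25 pos [539.  368.4  16. ] yaw -6.9 tilt [-0.004 -0.002] F [ 0.   0.5 -0.5] open 0.346 gf 35.7
[490.9 430.5]
```

>>> send_rows:
  deltas:
    - [0, 0, 0, 0, 0, 0]
    - [0, 0, 0, 0, 0, 0]
    - [0, 0, 0, 0, 0, 0]
    - [0, 0, 0, 0, 0, 0]
    - [0, 0, -4, 0, 0, 0]
    - [0, 0, -12, 0, 0, 0]
    - [0, 0, -25, 0, 0, 0]
    - [0, 0, -40, 0, 0, 0]
    - [0, 0, -60, 0, 0, 0]
    - [0, 0, -80, 0, 0, 0]
  grip: 0

```text
t: 76.25
ee_pos: [0.5395, 0.3686, 0.098]
eef_rot: [0.748, 0.663, -0.002, -0.0]
force: [1.3, 0.2, -0.4]
opening: 0.502
grasp_force: 0.0
```

>>> send_rows:
  deltas:
    - [-10, 0, -10, 0, 0, 0]
    - [-25, 0, -25, 0, 0, 0]
    - [-40, 0, -45, 0, 0, 0]
    - [-55, 0, -65, 0, 0, 0]
    - [-70, 0, -80, 0, 0, 0]
    - [-85, 0, -95, 0, 0, 0]
    - [-95, 0, -100, 0, 0, 0]
    - [-95, 0, -100, 0, 0, 0]
    - [-95, 0, -100, 0, 0, 0]
    - [-95, 0, -100, 0, 0, 0]

```text
t: 77.25
ee_pos: [0.5274, 0.2755, 0.195]
eef_rot: [0.748, 0.664, -0.003, -0.001]
force: [-0.4, 0.2, 0.4]
opening: 0.497
grasp_force: 0.0
```

```bash
python3 - <<'E'
from h import *
st();c=shot('wrist','w16');comps(c)
try: rowcheck(c)
except Exception as e: print(e)
P=cloud(shot('scene','s16')); print(*rect(sel(P,.36,.5,-.26,.07,.02,.04)))
E
```

```text
t 77.25 pos [527.4 275.5 195. ] yaw -6.81 tilt [-0.006 -0.002] F [-0.4  0.2  0.4] open 0.497 gf 0.0
[538.  369.6  79.2  30.4  83.1] 38.6 3598 n,s [489.7 431.6] yaw -6.9
[526.8 277.6  79.   30.9  84.2] 38.6 2703 n,s [489.6 338.9] yaw -5.8
[515.7 188.2  80.   30.7  84. ] 38.5 2103 n,s [489.4 248.8] yaw -6.0
248 (array([515.4, 188.2,  80. ,  31.5,  84. ]), 38.5, 2103) s [209.4 287.9] [[475.1, 504.3], [475.2, 504.0], [475.4, 503.8], [474.4, 503.7], [475.6, 504.3], [474.7, 504.1]]
339.5 (array([526.7, 277.6,  79. ,  31.5,  84.4]), 38.6, 2704) s [299.9 378.1] [[475.1, 504.7], [475.2, 504.4], [475.3, 504.2], [475.4, 503.9], [475.0, 503.8], [474.8, 504.4]]
431 (array([537.9, 369.6,  79.6,  31.1,  84.2]), 38.6, 3602) s [392.  470.9] [[475.2, 504.1], [475.3, 504.5], [475.5, 504.3], [475.5, 504.1], [475.7, 504.5], [475.1, 504.3]]
[445.  -88.8 278.7  13.8 -84.8] 33.3 822
```

The row is straight to about 0.3 mm (far sides at n≈504.1–504.3 on all three), the straightedge is on its pad, and the arm is clear. I'll hand it in.

```bash
python3 -c "
from rig import arm
print(arm.close_job())"
```

```text
the job is handed in; nothing more can be done
None
```

I handed the job in with the three white cartons in a straight row to about 0.3 mm and the straightedge back on the middle of its pad. A knock moved two cartons after the straightedge was taken away; I put them back by measured position, not against the straightedge.

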